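Trial-fit the tow hitch

ROBOT

A 6-joint arm with a two-finger parallel gripper is mounted at the origin on the work surface. World frame = base frame: x ahead of the robot, y to its left, z up, the work surface at z = 0. Lengths are in m, angles in rad, forces in N, time in s.
With the tool pointing down it reaches from about 0.25 to 0.775 m from the base axis. Payload 4 kg.
Tool frame: the origin (TCP) lies at the very end of the fingers, on their centre line; the grasp point (between the pads) lies 19 mm behind it (r.grip_depth is the distance from the TCP to the grasp point, in m); z points along the fingers, y is the line along which they close (so a half turn about z gives the same grasp; the last joint's range is limited). The gripper opens to 94 mm and grips with 3 to 60 N. Pads are 16 mm wide; open, the fingers measure 119 mm over their backs; the gripper's body (75 mm by 177 mm) begins 78 mm behind the grasp point.
Start: joints at [1.015, 0.087, 1.371, -0, 1.684, -0.103], TCP at [0.241, 0.495, 0.206] pointing down, gripper open.
Joint ranges: [-3.1, 3.1], [-0.76, 2.03], [0.27, 2.55], [-1.08, 4.22], [0.17, 2.65], [-2.57, 2.57]. Speed limits (rad/s): [2.79, 2.79, 3.14, 3.14, 3.14, 3.14].

INTERFACE

Orientations are given as a unit quaternion [w, x, y, z].
In Python, from bench import r, snapshot, camera_params gives the robot as it stands.
- The arm moves only by the tool move_arm, never from a script. Its argument "commands" is text: rows parted by semicolons, each of 5 numbers parted by spaces: the shift along the tool's x, y, z in units of 75 mm (1.0 is 75 mm), then the turn about the tool's z in units of 90 degrees (1.0 is 90 degrees), then the opening, from 0 (shut) to 1 (fully open). A call has 1 to 8 rows; each row shifts and turns the commanded pose from where the row before left it, along the tool's axes as they then stand; what a row does not reach is not made up. A row lasts 1/10 s, in which the tool goes at most 50 mm and 8.59 degrees, less where a joint would pass 70% of its speed; a pose out of reach is approached as far as the arm can. A call with a number of a shift or a turn outside -1 to 1 is refused whole. A call with a gripper value outside its range is refused whole. The fingers move at their own pace and stop on an object; "newtons" is the grip in N (left out, the last holds). Time passes only in rows, so rows that do not move let the fingers close. It gives the time, the measured TCP pose, the force, the opening and the grip force at its end, in the units of the state.
- r.observe(): the state, without advancing time (a new reading comes with each control period).
- snapshot(name): name is "side" or "top"; returns (picture, depth): 420x560x3 uint8, blue, green, red; 420x560 float32, m along the optical axis (not along the pixel's ray), 0 where there is no reading.
- camera_params(name): a dict with "camera_matrix" (3x3 intrinsics, pixels), "rvec" (rotation vector, rad) and "tvec" (3), from world to camera coordinates, as OpenCV has them. Camera axes: x right, y down, z forward; pixel columns grow to the right and rows downward; lengths in m; the calibration is good to about 2 mm. A picture is of the moment at which its call begins. camera_params takes no time and is no camera call.
- r.close_job(): hands the job in; it is judged then, once.
The state is a dict: "time": time; "joint_pos": joint angles; "joint_vel": joint speeds; "tau": joint torques, N m; "eef_pos": TCP position; "eef_rot": TCP orientation; "contact_force": force on the tool from outside, world axes, zero at the start; "ft_torque": the same for the moment, N m; "width": finger opening in m; "grip_force": force on a finger pad.
Only numpy, scipy, OpenCV 4.12 (cv2) and the standard library are available. Lean on these libraries where they do the work, as an engineer would, in place of code of your own. Each camera call takes 0.05 s, during which the arm holds its last target. There are 200 camera calls.

TASK

Trial-fit the trailer hitch on the bench: turn and slide every packing plate that is there onto the four studs of the grey bracket, lying flat on one another, then the flanged tow ball on top of them, fully home. Then raise the coupler's red handle, lift the drawbar out of its cradle and lower its coupler onto the ball with the prop foot standing on the bench, and only then press the handle fully down to lock it. Leave the other things on the bench alone and do not tip the drawbar over.

Things in the scene. Friction and masses are not known exactly. Their poses are not given: they have to be found in the camera images.
- plate_a: Bare aluminium packing plate, flat steel-like rectangle 100 (its x) x 58 (its y) x 8 mm thick, 0.12 kg, with four through holes of 13 mm at x = +-33, y = +-17 mm; origin at the centre of its underside, lying flat, z up. Pick it across its 58 mm width. Either way round (half a turn) fits. May be absent (None).
- plate_b: Blue packing plate, flat steel-like rectangle 100 (its x) x 58 (its y) x 8 mm thick, 0.12 kg, with four through holes of 13 mm at x = +-33, y = +-17 mm; origin at the centre of its underside, lying flat, z up. Pick it across its 58 mm width. Either way round (half a turn) fits. May be absent (None).
- plate_c: Yellow packing plate, flat steel-like rectangle 100 (its x) x 58 (its y) x 8 mm thick, 0.12 kg, with four through holes of 13 mm at x = +-33, y = +-17 mm; origin at the centre of its underside, lying flat, z up. Pick it across its 58 mm width. Either way round (half a turn) fits. May be absent (None).
- plate_d: Copper-coloured packing plate, flat steel-like rectangle 100 (its x) x 58 (its y) x 8 mm thick, 0.12 kg, with four through holes of 13 mm at x = +-33, y = +-17 mm; origin at the centre of its underside, lying flat, z up. Pick it across its 58 mm width. Either way round (half a turn) fits. May be absent (None).
- stand: Fixed grey steel bracket, a block 116 (x) x 80 (y) x 15 mm high, with four brass studs of 9 mm diameter on it at x = +-33, y = +-17 mm, reaching 46 mm above the block's top, the last 7 mm tapered to a 3 mm tip. Origin on the bench below its centre, z up. The stack goes on the block's top, 15 mm above the bench.
- towball: Flanged tow ball, 0.45 kg: black flange 100 (x) x 58 (y) x 10 mm with the plates' four 13 mm holes; on it a square dark collar, 42 mm across flats, 10 to 28 mm above the underside, then an 18 mm neck and a 40 mm steel ball, its top at 78 mm. Origin: centre of the underside, z up. Grip the collar's flats across y, the ball between the fingers. Either way round fits.
- ball_center (a point): Centre of the tow ball's 40 mm ball, 58 mm above the flange's underside.
- coupler: Loose drawbar end with green coupler head, 0.82 kg. Origin: centre of the ball socket (= ball centre when seated), x to the nose, z up. Head 60 x 56 mm, open below, cavity 44 mm square, roof 20 mm above, walls to 14 mm below the origin. Steel tube 36 x 36 mm along x from -32 to -190 mm at the origin's height. Starts level, head on the wooden cradle, foot on the bench.
- tube_grip (a point): Middle of the square tube, 95 mm behind the socket (x = -95), near the centre of mass (x about -85 mm): with the handle raised, lift the drawbar here, across the tube's 36 mm width, without tilting it.
- prop_foot (a point): Underside centre of the drawbar's black prop foot (20 mm along x, 100 mm across), at x = -165 mm, 97 mm below the socket's centre. It must stand on the bench when coupled too: the drawbar then leans up to 3 degrees with the height of the stack. Any heading on the ball will do if the foot has a clear spot.
- handle (a joint): Red lock handle (rad), hinge along the coupler's y at x = -29, z = +32 mm, light friction (0.08 N m), stays where left. 0 = down, lying back along the tube (locked); grows as its free end rises; 1.57 = straight up; stop at 1.8. Its steel tongue at 0 reaches in under the ball, which can then neither enter nor leave; above 0.6 the socket is clear.
- handle_grip (a point): Where to pinch the red handle: mid-bar, 85 mm from the hinge, 11 mm from its free end. Bar 14 mm wide (coupler's y), 10 mm thick, underside 15 mm above the tube when down. At joint 0 the point lies at x = -114, z = +38 mm from the coupler's origin. Pinched across its width it can turn between the pads.
- rest: Fixed wooden parking cradle: two upright cheeks 83 mm tall carry the coupler head at the start, with side lips to 93 mm (84 mm over all) and a stop board in front of the nose to 108 mm, 33 to 41 mm ahead of the origin; foot 100 x 100 mm. The coupler lifts straight up out of it. Origin on the bench under the socket; x as the coupler's.
- spray_can: Bystander: upright blue spray can with a red cap, 52 mm diameter, 170 mm tall; leave alone.
- polish_tin: Bystander: red tin with black lid, 64 mm diameter, 60 mm tall; leave alone.
- mug: Bystander: blue mug, 80 mm diameter, 90 mm tall; leave alone.
- tape_roll: Bystander: yellow roll of tape lying flat, 90 mm diameter, 22 mm high; leave alone.
- wrench: Bystander: wrench lying on the bench, 170 mm long; leave alone.
- socket: Bystander: upright steel socket, 26 mm diameter, 32 mm tall, among the plates; leave alone.
- screwdriver: Bystander: screwdriver lying on the bench, 200 mm long; leave alone.
Mind the look-alikes: they are no part of the job. Of the things shaped like the plate_d, the copper one is meant.

How it is judged:
On the way, in this order (a step that is already met when the one before it is completed fails the run):
1. every packing plate present lies flat on the bracket, on its four studs (horizontal distance between each of plate_a, plate_b, plate_c, plate_d and stand below 0.005 m and angle between the x axis of each of plate_a, plate_b, plate_c, plate_d and the x axis of stand, either way round below 0.12 rad and angle between each of plate_a, plate_b, plate_c, plate_d's own z axis and vertical below 0.06 rad and z of each of plate_a, plate_b, plate_c, plate_d in the frame of stand below 0.042 m), for 0.2 s.
2. the flanged tow ball sits on the studs, flat on the packing plates (horizontal distance between towball and stand below 0.005 m and angle between the x axis of towball and the x axis of stand, either way round below 0.12 rad and angle between towball's own z axis and vertical below 0.06 rad and z of towball in the frame of stand below 0.05 m and (contact force between towball and plate_a above 0.3 N or contact force between towball and plate_b above 0.3 N or contact force between towball and plate_c above 0.3 N or contact force between towball and plate_d above 0.3 N)), for 0.2 s.
3. the coupler sits on the ball with its handle still raised (above 1.0 rad) (distance between coupler and ball_center below 0.006 m and angle between coupler's own z axis and vertical below 0.12 rad and value of joint handle above 1 rad), for 0.2 s.
4. the handle is pressed fully down (below 0.1 rad) with the coupler on the ball (distance between coupler and ball_center below 0.006 m and angle between coupler's own z axis and vertical below 0.12 rad and value of joint handle below 0.1 rad), for 0.3 s.
At the end, for the whole second after the job is handed in: Plates and ball flange flat on the studs (centred within 5 mm, square within 0.12 rad, level within 0.06 rad, flange resting on a plate); socket centre within 6 mm of the ball centre, drawbar level within 0.12 rad, handle below 0.1 rad; all at rest (all of step 1 and all of step 2 and all of step 4 and linear speed of each of plate_a, plate_b, plate_c, plate_d, towball, coupler below 0.02 m/s); the robot touches nothing.
It fails at once if a bystander was moved by more than 4 cm (distance of any of spray_can, polish_tin, mug, tape_roll, wrench, socket, screwdriver from where it was at the start of the episode above 0.04 m).
It fails at once if the drawbar was tipped over (more than 0.8 rad) (angle between coupler's own z axis and vertical above 0.8 rad).
Of plate_a, plate_b, plate_c, plate_d only 2 to 4 are there at a start; the rules pass over those that are not, and their reading is None.
At some moment in a run one of plate_a, plate_b, plate_c, plate_d, towball may be knocked a few centimetres aside while the robot is not near it.
It also fails if it takes over 210 s, if anything falls off the work surface, if the arm or the gripper's body presses on something with over 40 N, if the wrist force passes 120 N, or if a joint passes its speed limit or range.

## Working session

There is one attempt and no reset: what is moved stays moved. The work goes in short steps, Python scripts to look and compute and a tool call to move; the robot and the scene stay as the last step left them, time stands still between calls to the robot, and variables do not carry over. Pictures are saved under pics/ and viewed, at most 14 in all, crops included, and the job is handed in when it is done.

Besides the shell and the picture viewer there is one more tool, called after "Emit:" by a JSON object that holds its "method" and its "body", one argument or row to a line. move_arm: Moves the arm, as the interface text tells. Shifts and turns lie within -1 to 1; 1 stands for 75 mm of shift or 90 degrees of turn. Its arguments: {"type":"object","properties":{"commands":{"type":"string"},"newtons":{"type":"number"}},"required":["commands"]}

```bash
mkdir -p pics; ls
cat > h.py <<'E'
import numpy as np, cv2
from bench import r, snapshot, camera_params
def cam(n):
    p=camera_params(n); K=np.array(p["camera_matrix"],float); R=cv2.Rodrigues(np.array(p["rvec"],float))[0]; t=np.array(p["tvec"],float).ravel()
    return K,R,t
def ray(n,uv,z):
    K,R,t=cam(n); uv=np.atleast_2d(np.array(uv,float)); d=np.c_[uv,np.ones(len(uv))]@np.linalg.inv(K).T@R
    c=-R.T@t; s=(z-c[2])/d[:,2]; return c+d*s[:,None]
def cloud(n,depth):
    K,R,t=cam(n); h,w=depth.shape; u,v=np.meshgrid(np.arange(w),np.arange(h))
    p=np.stack([u,v,np.ones_like(u)],-1)@np.linalg.inv(K).T*depth[...,None]
    P=(p-t)@R; P[depth==0]=np.nan; return P
E
python3 - <<'E'
from h import *
for n in("top","side"):
    im,d=snapshot(n); cv2.imwrite(f"pics/{n}0.png",im); np.save(f"{n}0.npy",d)
    K,R,t=cam(n); print(n,K[0,0],-R.T@t,R[2],(d>0).mean())
print(r.observe())
E
```

```text
pics
top 428.3883996403016 [ 0.29010679 -0.00391528  1.12823804] [ 0.20517677 -0.03107923 -0.97823135] 0.9961011904761905
side 452.68661523533115 [1.15175387 0.59187422 0.74949731] [-0.57953485 -0.55825962 -0.59370493] 0.9961649659863946
{'time': 0.1, 'joint_pos': array([ 1.01490977e+00,  8.79134433e-02,  1.37209007e+00,  2.76391795e-06,
        1.68360824e+00, -1.03131735e-01]), 'joint_vel': array([ 0.00088432, -0.00215467, -0.00314696, -0.00068218, -0.00014028,
       -0.00071532]), 'tau': array([ 2.09682585e-03, -3.41253805e+01, -3.03300476e+01,  7.19698286e-02,
        3.03893373e-02, -7.71181135e-05]), 'eef_pos': array([0.24035176, 0.49415456, 0.20441017]), 'eef_rot': array([-3.27969687e-04,  2.24448576e-01,  9.74485412e-01, -9.54797355e-04]), 'contact_force': array([0.02544415, 0.39186541, 0.98001534]), 'ft_torque': array([-0.02113695, -0.05951275,  0.05114413]), 'grip_force': 0.0, 'width': 0.09456600417276224}
```

View pics/top0.png

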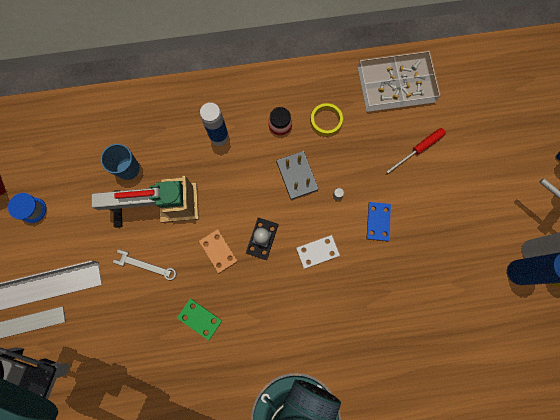

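View pics/side0.png

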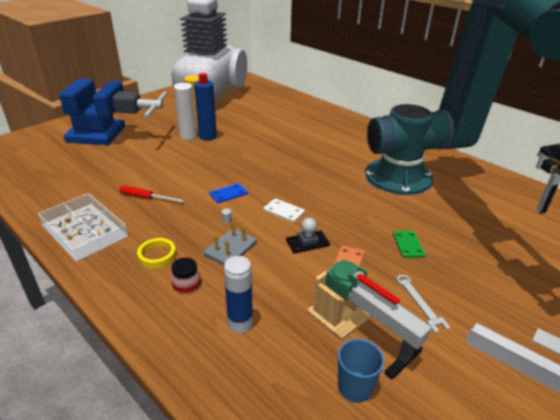

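The top view shows copper at (218,251), blue (378,221) and bare/whitish (318,252) plates, with green as a decoy and no yellow. The tow ball is at (262,238), the bracket at (297,174) and the drawbar runs from (170,195) back to (95,200).

```bash
cat >> h.py <<'E'
def blobs(n,im,d,roi,f,zpl):
    u0,v0,u1,v1=roi; hsv=cv2.cvtColor(im,cv2.COLOR_BGR2HSV).astype(int); m=np.zeros(im.shape[:2],np.uint8)
    m[v0:v1,u0:u1]=f(hsv[...,0],hsv[...,1],hsv[...,2])[v0:v1,u0:u1]
    c=max(cv2.findContours(m,cv2.RETR_EXTERNAL,cv2.CHAIN_APPROX_NONE)[0],key=cv2.contourArea)
    fm=np.zeros_like(m); cv2.drawContours(fm,[c],-1,1,-1)
    P=cloud(n,d); z=P[...,2][(cv2.erode(fm,np.ones((3,3)))>0)]
    X=ray(n,c[:,0,:],zpl)[:,:2]; rc=cv2.minAreaRect((X*1000).astype(np.float32)); b=cv2.boxPoints(rc)
    e=[b[1]-b[0],b[2]-b[1]]; L=max(e,key=np.linalg.norm); a=np.degrees(np.arctan2(L[1],L[0]))%180
    return np.round(np.array(rc[0]),1),np.round(sorted(rc[1]),1),round(a,1),np.nanmedian(z)*1000,fm
F={"cop":lambda h,s,v:(h>4)&(h<16)&(s>90)&(v>165),"blue":lambda h,s,v:(h>105)&(h<130)&(s>140),"alu":lambda h,s,v:(s<45)&(v>150),"grn":lambda h,s,v:(h>45)&(h<75)&(s>120)}
E
python3 - <<'E'
from h import *
im=cv2.imread("pics/top0.png");d=np.load("top0.npy")
si=cv2.imread("pics/side0.png");sd=np.load("side0.npy")
for k,roi,sroi in(("cop",(195,225,243,277),(328,240,372,272)),("blue",(360,195,400,248),(205,180,252,208)),("alu",(292,230,345,275),(262,195,307,222))):
    for n,i,dd,q in(("top",im,d,roi),("side",si,sd,sroi)):
        o=blobs(n,i,dd,q,F[k],.008);print(k,n,o[:4],cv2.mean(i,o[4])[:3])
P=cloud("top",d);S=cloud("side",sd)
for nm,p in(("ball",P[238,262]),("stand",P[182,300]),("stand2",P[168,286]),("head",P[190,168]),("tube",P[201,108]),("hand",P[194,135]),("bench",P[215,330]),("grnplate",P[320,199]),
 ("s ball",S[224,308]),("s head",S[275,345])):print(nm,np.round(p*1000,0))
c=im[100:280,80:420];cv2.imwrite("pics/crop1.png",np.hstack([cv2.resize(im[145:205,270:325],None,fx=7,fy=7,interpolation=cv2.INTER_CUBIC),cv2.resize(im[215:275,235:290],None,fx=7,fy=7,interpolation=cv2.INTER_CUBIC)]))
cv2.imwrite("pics/crop2.png",cv2.resize(im[150:235,85:205],None,fx=6,fy=6,interpolation=cv2.INTER_CUBIC))
E
```

```text
cop top (array([437.7, 137.8]), array([57.8, 99.7]), np.float32(24.4), np.float64(6.725628583197238)) (78.91736526946107, 128.39520958083833, 187.9868263473054)
cop side (array([427.5, 123.4]), array([ 80.9, 105.2]), np.float32(141.3), np.float64(8.028528418193238)) (66.94260869565218, 118.42782608695653, 198.59130434782608)
blue top (array([ 453.5, -294.7]), array([57.5, 99.6]), np.float32(165.9), np.float64(7.551041618126465)) (165.89650872817955, 87.40897755610972, 46.48628428927681)
blue side (array([ 459.5, -288.9]), array([60.8, 98.6]), np.float32(165.9), np.float64(8.414412415503747)) (199.7896103896104, 80.64415584415585, 29.103896103896105)
alu top (array([ 397. , -120.6]), array([56.6, 98.4]), np.float32(101.4), np.float64(7.242560674703014)) (175.75429975429975, 183.18304668304668, 189.28378378378378)
alu side (array([ 402.3, -116.6]), array([ 65.2, 104.3]), np.float32(101.8), np.float64(8.406815898085728)) (217.83531746031744, 223.68253968253967, 225.28373015873015)
ball [443.  17.  72.]
stand [ 587. -104.   15.]
stand2 [632. -73.  13.]
head [583. 223. 131.]
tube [582. 374. 112.]
hand [582. 300. 140.]
bench [ 489. -171.   -1.]
grnplate [269. 205.   7.]
s ball [467.  29.  71.]
s head [596. 237. 130.]
```

View pics/crop1.png

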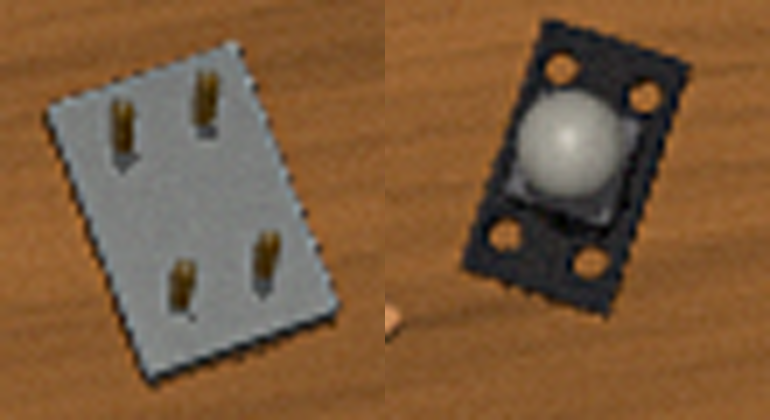

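View pics/crop2.png

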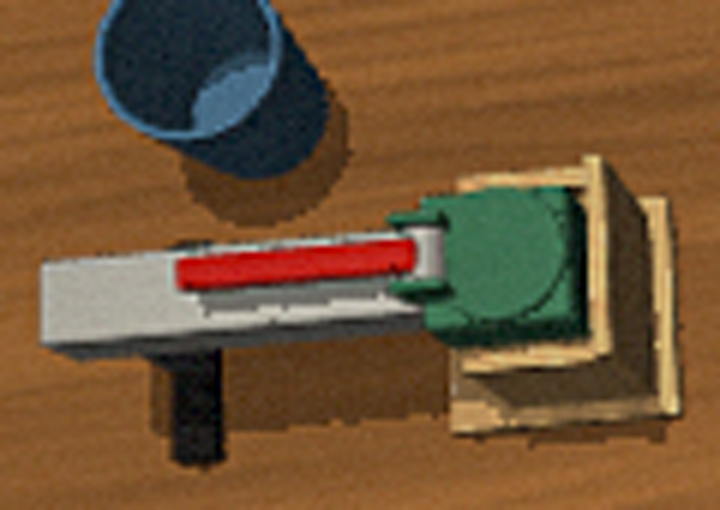

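The crops show the bracket clearly, with four studs leaning outward under perspective. The ball flange has four visible holes, and the handle lies down along the tube, pointing left. Next I get the remaining poses and a move planner.

```bash
cat >> h.py <<'E'
def plan(x,y,z,ang,n=None,zfirst=0,g=1.0,spd=.045):
    """rows to bring tcp to x,y,z (m), tool-y direction ang deg (mod 180)"""
    o=r.observe(); w,a,b,c=o["eef_rot"]; p=np.array(o["eef_pos"])
    from scipy.spatial.transform import Rotation as Ro
    M=Ro.from_quat([a,b,c,w]).as_matrix(); cur=np.degrees(np.arctan2(M[1,1],M[0,1]))
    q6=np.degrees(o["joint_pos"][5]); q1=np.degrees(o["joint_pos"][0]); q1n=np.degrees(np.arctan2(y,x))
    best=min((ang+k*180 for k in range(-4,5)),key=lambda A:abs(A-cur)+(1e3 if abs(q1n-(A+q1-q6-cur))>140 else 0) if True else 0)
    # tool-y angle = q1-q6 (+const)
    D=best-cur; v=np.array([x,y,z])-p
    n=n or max(1,int(np.ceil(max(np.linalg.norm(v)/spd,abs(D)/8.2))))
    rows=[]; th=np.radians(cur); left=v.copy(); dl=-D/90
    for i in range(n):
        s=left/(n-i); ty=np.array([np.cos(th),np.sin(th),0]); tx=np.array([-ty[1],ty[0],0])
        tx=np.array([np.sin(th)*-1,np.cos(th),0]) # tool z down: x = y cross z
        tx=np.cross(ty,[0,0,-1])
        k=np.round(np.array([s@tx,s@ty,-s[2]])/.075,2); t=np.round(dl/(n-i),2)
        left=left-.075*(k[0]*tx+k[1]*ty+k[2]*np.array([0,0,-1])); dl-=t; th-=np.radians(t*90)
        rows.append(" ".join(f"{q:g}" for q in [*k,t,g]))
    print("cur",np.round(p*1000,1),round(cur,1),"D",round(D,1),"tilt",round(np.degrees(np.arccos(-M[2,2])),2),"F",np.round(o["contact_force"],1),"w",round(o["width"]*1000,1),"t",round(o["time"],1))
    for i in range(0,n,8): print("; ".join(rows[i:i+8]))
E
python3 - <<'E'
from h import *
im=cv2.imread("pics/top0.png");d=np.load("top0.npy");si=cv2.imread("pics/side0.png");sd=np.load("side0.npy")
o=blobs("top",im,d,(270,145,322,202),lambda h,s,v:(s<70)&(v>90),.015);print("stand",o[:4])
o=blobs("top",im,d,(240,212,285,265),lambda h,s,v:(v<75)|(s<60),.010);print("flange",o[:4])
P=cloud("top",d);S=cloud("side",sd)
def above(P,lo,hi,x0,x1,y0,y1):
    m=(P[...,2]>lo)&(P[...,2]<hi)&(P[...,0]>x0)&(P[...,0]<x1)&(P[...,1]>y0)&(P[...,1]<y1); return P[m]
for nm,a in(("ball",(.06,.09,.38,.52,-.05,.09)),("can",(.15,.19,.6,.95,0,.25)),("tin",(.05,.07,.65,.9,-.15,.05)),("mug",(.08,.1,.55,.85,.25,.5)),("socket",(.025,.04,.48,.6,-.25,-.13)),("studs",(.045,.07,.5,.7,-.2,0)),("tape",(.015,.03,.65,.9,-.25,-.05))):
    for X in(P,S):
        q=above(X,*a); 
        if len(q): print(nm,len(q),np.round(1000*q.min(0)),np.round(1000*q.max(0)))
hsv=cv2.cvtColor(im,cv2.COLOR_BGR2HSV)
red=((hsv[...,0]<8)|(hsv[...,0]>172))&(hsv[...,1]>150)&(hsv[...,2]>90); red[:180]=0;red[215:]=0;red[:,:100]=0;red[:,165:]=0
q=P[red];rc=cv2.minAreaRect((q[:,:2]*1000).astype(np.float32));print("handle",rc,np.nanmedian(q[:,2]))
g=(hsv[...,0]>60)&(hsv[...,0]<90)&(hsv[...,1]>90)&(P[...,2]>.11);g[:170]=0;g[220:]=0;g[:,:140]=0;g[:,200:]=0
q=P[g];print("head",cv2.minAreaRect((q[:,:2]*1000).astype(np.float32)),np.nanmedian(q[:,2]))
t=(hsv[...,1]<45)&(P[...,2]>.1)&(P[...,2]<.125);t[:180]=0;t[225:]=0;t[:,:85]=0;t[:,165:]=0
q=P[t];print("tube",cv2.minAreaRect((q[:,:2]*1000).astype(np.float32)),np.nanmedian(q[:,2]))
c,s=np.array([437.7,137.8])/1e3,0
plan(.4377,.1378,.08,24.4+90); plan(.4535,-.2947,.08,75.9)
E
```

```text
stand (array([610.4, -99.4]), array([ 79.2, 114.1]), np.float32(11.4), np.float64(14.651070848229464))
flange (array([452. ,  18.8]), array([ 59. , 101.1]), np.float32(153.5), np.float64(11.02134156697141))
ball 185 [434.   0.  61.] [471.  39.  81.]
ball 150 [441.   4.  60.] [476.  40.  80.]
can 374 [726.  73. 150.] [775. 123. 174.]
can 580 [732.  77. 150.] [781. 126. 174.]
tin 343 [ 734. -102.   51.] [792. -48.  65.]
tin 439 [ 650. -110.   50.] [795. -43.  65.]
mug 326 [552. 251.  80.] [737. 412. 100.]
mug 1161 [577. 251.  80.] [742. 418. 100.]
socket 78 [ 527. -211.   26.] [ 552. -186.   36.]
socket 64 [ 532. -208.   25.] [ 559. -184.   35.]
studs 40 [ 571. -125.   45.] [650. -73.  63.]
studs 73 [ 576. -122.   45.] [654. -68.  63.]
tape 426 [ 651. -249.   15.] [802. -50.  30.]
tape 604 [ 650. -246.   15.] [806. -50.  30.]
handle ((583.3230590820312, 302.5445861816406), (91.71456909179688, 13.115398406982422), 86.62190246582031) 0.13895958309334855
head ((578.4513549804688, 230.35128784179688), (66.56597137451172, 55.123016357421875), 87.92708587646484) 0.1285225173020401
tube ((584
[... 291 characters left out ...]
 1; -0.31 -0.45 0.16 -0.05 1; -0.27 -0.47 0.17 -0.06 1; -0.22 -0.5 0.16 -0.05 1; -0.18 -0.51 0.17 -0.06 1
-0.14 -0.53 0.16 -0.05 1; -0.09 -0.53 0.17 -0.06 1
cur [240.4 494.2 204.4] 64.1 D 11.8 tilt 0.12 F [0.  0.4 1. ] w 94.6 t 0.1
-0.38 -0.43 0.09 -0.01 1; -0.37 -0.44 0.09 -0.01 1; -0.36 -0.44 0.09 -0.01 1; -0.36 -0.45 0.09 -0.01 1; -0.35 -0.46 0.09 -0.01 1; -0.34 -0.46 0.09 -0.01 1; -0.33 -0.47 0.09 -0.01 1; -0.33 -0.47 0.09 -0.01 1
-0.32 -0.48 0.09 -0 1; -0.32 -0.48 0.08 -0.01 1; -0.31 -0.48 0.09 -0 1; -0.31 -0.48 0.08 -0.01 1; -0.3 -0.48 0.09 -0 1; -0.31 -0.49 0.08 -0.01 1; -0.3 -0.49 0.09 -0 1; -0.3 -0.49 0.08 -0.01 1
-0.29 -0.49 0.09 -0 1; -0.28 -0.5 0.08 -0.01 1; -0.28 -0.49 0.09 -0 1
```

Emit:
{"method": "move_arm", "body": {
  "commands": "-0.44 -0.31 0.17 -0.06 1; -0.41 -0.35 0.17 -0.06 1; -0.38 -0.39 0.16 -0.05 1; -0.35 -0.42 0.17 -0.06 1; -0.31 -0.45 0.16 -0.05 1; -0.27 -0.47 0.17 -0.06 1; -0.22 -0.5 0.16 -0.05 1; -0.18 -0.51 0.17 -0.06 1"
}}

```text
time: 0.9
eef_pos: [0.3986, 0.2079, 0.105]
eef_rot: [-0.0, -0.129, 0.992, 0.0]
contact_force: [0.5, 0.8, -0.4]
width: 0.0938
grip_force: 0.0
```

Emit:
{"method": "move_arm", "body": {
  "commands": "-0.14 -0.53 0.16 -0.05 1; -0.09 -0.53 0.17 -0.06 1; 0 0 0 0 1; 0 0 0 0 1"
}}

```text
time: 1.3
eef_pos: [0.4374, 0.1377, 0.0802]
eef_rot: [-0.001, -0.21, 0.978, 0.0]
contact_force: [-0.5, -0.2, 0.0]
width: 0.094
grip_force: 0.0
```

```bash
python3 -c "
from h import *
plan(.4402,.1398,.003,114.4)"
```

```text
cur [437.4 137.7  80.2] 114.3 D 0.1 tilt 0.12 F [-0.5 -0.2  0. ] w 94.0 t 1.3
-0.02 0.01 0.51 -0 1; -0.03 0 0.52 -0 1
```

Emit:
{"method": "move_arm", "body": {
  "commands": "-0.02 0.01 0.51 0 1; -0.03 0 0.4 0 1; 0 0 0.12 0 1; 0 0 0 0 0.4; 0 0 0 0 0.4; 0 0 0 0 0.4; 0 0 0 0 0.4; 0 0 0 0 0.4",
  "newtons": 20
}}

```text
time: 2.1
eef_pos: [0.4417, 0.1408, 0.0048]
eef_rot: [0.001, -0.212, 0.977, 0.0]
contact_force: [0.8, 0.0, 4.6]
width: 0.0579
grip_force: 19.8
```

```bash
python3 -c "
from h import *
o=r.observe();print(o['grip_force'])
im,d=snapshot('top');cv2.imwrite('pics/t1.png',im)
plan(.4402,.1398,.1,114.4,g=.4)"
```

```text
19.782005846500397
cur [441.7 140.8   4.8] 114.4 D -0.0 tilt 0.11 F [-1.1  0.2  2.2] w 57.4 t 2.1
0.01 -0 -0.42 0 0.4; 0.01 -0 -0.42 0 0.4; 0 -0 -0.43 0 0.4
```

Emit:
{"method": "move_arm", "body": {
  "commands": "0 0 -0.3 0 0.4; 0 0 -0.5 0 0.4; 0 0 -0.6 0 0.4; 0 0 0 0 0.4"
}}

```text
time: 2.55
eef_pos: [0.4454, 0.1413, 0.1158]
eef_rot: [0.007, -0.212, 0.977, -0.0]
contact_force: [0.1, -0.1, -1.2]
width: 0.0575
grip_force: 20.0
```

```bash
python3 -c "
from h import *
plan(.6147,-.097,.1,101.4,g=.4)"
```

```text
cur [445.4 141.3 115.8] 114.4 D -13.0 tilt 0.79 F [ 0.1 -0.1 -1.2] w 57.5 t 2.5
-0.11 -0.55 0.03 0.02 0.4; -0.12 -0.54 0.03 0.02 0.4; -0.14 -0.54 0.03 0.02 0.4; -0.16 -0.53 0.03 0.02 0.4; -0.17 -0.53 0.03 0.02 0.4; -0.19 -0.52 0.03 0.02 0.4; -0.21 -0.52 0.03 0.02 0.4
```

Emit:
{"method": "move_arm", "body": {
  "commands": "-0.11 -0.55 0.03 0.02 0.4; -0.12 -0.54 0.03 0.02 0.4; -0.14 -0.54 0.03 0.02 0.4; -0.16 -0.53 0.03 0.02 0.4; -0.17 -0.53 0.03 0.02 0.4; -0.19 -0.52 0.03 0.02 0.4; -0.21 -0.52 0.03 0.02 0.4; 0 0 0 0 0.4"
}}

```text
time: 3.35
eef_pos: [0.6117, -0.102, 0.0903]
eef_rot: [-0.001, -0.101, 0.995, -0.001]
contact_force: [-0.4, 0.5, -1.4]
width: 0.0579
grip_force: 20.0
```

```bash
python3 -c "
from h import *
im,d=snapshot('top');cv2.imwrite('pics/t2.png',im);P=cloud('top',d)
si,sd=snapshot('side');cv2.imwrite('pics/s2.png',si)
hsv=cv2.cvtColor(im,cv2.COLOR_BGR2HSV)
cv2.imwrite('pics/c2.png',np.hstack([cv2.resize(im[110:220,240:350],None,fx=3.6,fy=3.6,interpolation=cv2.INTER_CUBIC),cv2.resize(si[180:290,180:290],None,fx=3.6,fy=3.6,interpolation=cv2.INTER_CUBIC)]))
plan(.6147,-.097,.07,101.4,g=.4)"
```

```text
cur [609.9 -98.   91.1] 101.8 D -0.4 tilt 0.19 F [-0.   0.5 -1.6] w 57.4 t 3.5
-0.07 -0 0.28 0 0.4
```

View pics/c2.png

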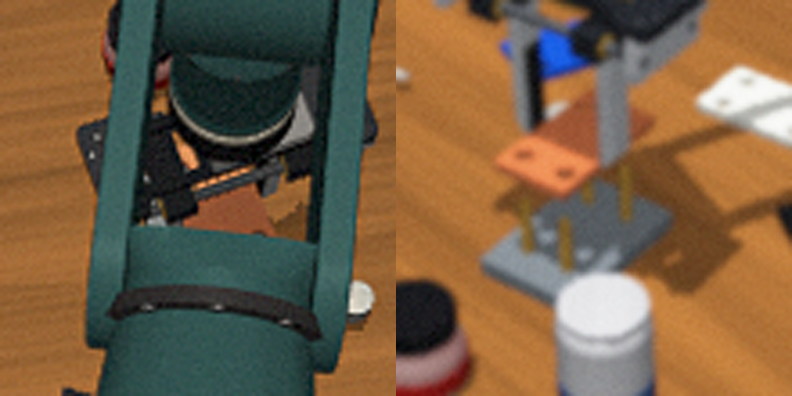

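The side view shows the copper plate held square and level above the studs. I lower it next.

Emit:
{"method": "move_arm", "body": {
  "commands": "-0.07 0 0.1 0 0.4; 0 0 0.15 0 0.4; 0 0 0.1 0 0.4; 0 0 0 0 0.4"
}}

```text
time: 3.85
eef_pos: [0.614, -0.0951, 0.0643]
eef_rot: [-0.002, -0.104, 0.995, 0.001]
contact_force: [-1.0, 0.1, -1.2]
width: 0.057
grip_force: 20.0
```

```bash
python3 -c "
from h import *
plan(.6147,-.097,.04,101.4,g=.4)
si,sd=snapshot('side');hsv=cv2.cvtColor(si,cv2.COLOR_BGR2HSV).astype(int)
cv2.imwrite('pics/c3.png',cv2.resize(si[190:280,190:280],None,fx=6,fy=6,interpolation=cv2.INTER_CUBIC))"
```

```text
cur [614.  -95.1  64.3] 101.9 D -0.5 tilt 0.25 F [-1.   0.1 -1.2] w 57.0 t 3.9
-0 -0.03 0.32 0.01 0.4
```

View pics/c3.png

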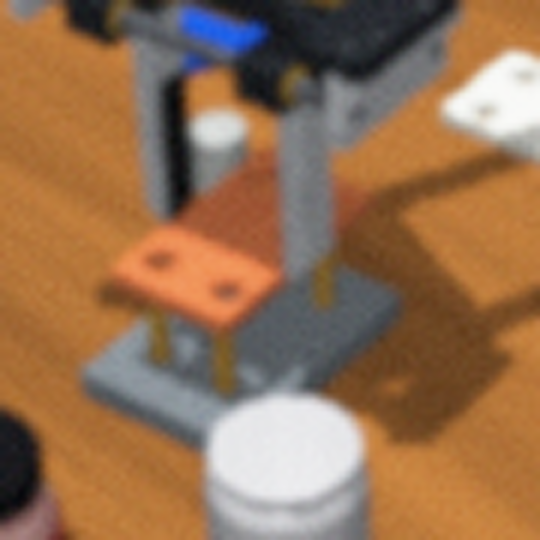

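The near holes sit right above the near studs, so I keep lowering.

Emit:
{"method": "move_arm", "body": {
  "commands": "0 -0.02 0.1 0.01 0.4; 0 0 0.1 0 0.4; 0 0 0.1 0 0.4; 0 0 0 0 0.4"
}}

```text
time: 4.3
eef_pos: [0.6148, -0.0975, 0.0423]
eef_rot: [-0.002, -0.095, 0.995, 0.001]
contact_force: [-0.7, 0.5, -1.1]
width: 0.0575
grip_force: 20.0
```

Emit:
{"method": "move_arm", "body": {
  "commands": "0 0 0.1 0 0.4; 0 0 0.1 0 0.4; 0 0 0.08 0 0.4; 0 0 0 0 0.4"
}}

```text
time: 4.7
eef_pos: [0.615, -0.0976, 0.0216]
eef_rot: [-0.001, -0.095, 0.995, 0.001]
contact_force: [-0.3, 0.1, -1.7]
width: 0.0572
grip_force: 20.0
```

Emit:
{"method": "move_arm", "body": {
  "commands": "0 0 0.02 0 0.4; 0 0 0.02 0 0.8; 0 0 0 0 0.8; 0 0 0 0 0.8; 0 0 -0.4 0 0.8; 0 0 -0.6 0 1; 0 0 -0.6 0 1"
}}

```text
time: 5.4
eef_pos: [0.6155, -0.0977, 0.1411]
eef_rot: [-0.001, -0.095, 0.995, 0.0]
contact_force: [0.5, 0.7, 0.3]
width: 0.0877
grip_force: 0.0
```

```bash
python3 -c "
from h import *
for i in range(3): print(np.round(1e3*np.array(r.observe()['eef_pos']),1)); snapshot('side')
plan(.397+.0025,-.1206+.002,.1,101.4+90,g=1)"
```

```text
[615.5 -97.7 141.1]
[620.1 -98.8 152.1]
[620.5 -98.9 150. ]
cur [618.9 -98.5 146.1] 101.0 D -89.6 tilt 0.62 F [0.1 0.1 0.2] w 93.8 t 5.5
0.27 0.03 0.06 0.09 1; 0.27 -0.01 0.06 0.09 1; 0.26 -0.05 0.05 0.09 1; 0.25 -0.09 0.06 0.09 1; 0.24 -0.12 0.05 0.09 1; 0.22 -0.15 0.06 0.09 1; 0.2 -0.18 0.05 0.09 1; 0.17 -0.21 0.06 0.09 1
0.13 -0.23 0.05 0.09 1; 0.1 -0.24 0.06 0.09 1; 0.07 -0.26 0.05 0.1 1
```

Emit:
{"method": "move_arm", "body": {
  "commands": "0.27 0.03 0.06 0.09 1; 0.27 -0.01 0.06 0.09 1; 0.26 -0.05 0.05 0.09 1; 0.25 -0.09 0.06 0.09 1; 0.24 -0.12 0.05 0.09 1; 0.22 -0.15 0.06 0.09 1; 0.2 -0.18 0.05 0.09 1; 0.17 -0.21 0.06 0.09 1"
}}

```text
time: 6.35
eef_pos: [0.454, -0.1119, 0.1047]
eef_rot: [-0.001, 0.455, 0.89, -0.0]
contact_force: [0.0, -0.6, 0.7]
width: 0.0939
grip_force: 0.0
```

Emit:
{"method": "move_arm", "body": {
  "commands": "0.13 -0.23 0.05 0.09 1; 0.1 -0.24 0.06 0.09 1; 0.07 -0.26 0.05 0.1 1; 0 0 0 0 1; 0 0 0 0 1"
}}

```text
time: 6.85
eef_pos: [0.3963, -0.1179, 0.0938]
eef_rot: [-0.0, 0.633, 0.774, 0.0]
contact_force: [0.3, 0.4, 0.3]
width: 0.0941
grip_force: 0.0
```

```bash
python3 -c "
from h import *
im,d=snapshot('top');si,sd=snapshot('side');cv2.imwrite('pics/t4.png',im);cv2.imwrite('pics/s4.png',si)
plan(.397+.0025,-.1206+.002,.0035,101.4+90,g=1)
o=blobs('top',im,d,(360,195,400,248),F['blue'],.008);print(o[:4])
o=blobs('side',si,sd,(262,195,307,222),F['alu'],.008);print(o[:4])
P=cloud('top',d);hsv=cv2.cvtColor(im,cv2.COLOR_BGR2HSV)
m=(P[...,2]>.005)&(P[...,2]<.012)&(abs(P[...,0]-.4)<.09)&(abs(P[...,1]+.12)<.09);q=P[m];print(len(q),cv2.minAreaRect((q[:,:2]*1000).astype(np.float32)))
o=blobs('top',im,d,(270,145,322,202),F['cop'],.023);print(o[:4])
cv2.imwrite('pics/c4.png',np.hstack([cv2.resize(im[140:290,230:420],None,fx=2.1,fy=2.6),cv2.resize(si[170:270,180:330],None,fx=2.6,fy=3.9)[:390]]))
"
```

```text
cur [ 397.2 -118.1   94.4] 11.5 D -0.1 tilt 0.02 F [ 0.4 -0.3 -0.3] w 93.8 t 7.0
-0 0.01 0.4 0 1; -0.01 0.01 0.41 0 1; -0 0.01 0.4 0 1
(array([ 453.4, -294.9]), array([57. , 99.7]), np.float32(165.9), np.float64(7.4748858911535025))
(array([ 402.2, -116.6]), array([ 64.5, 104.2]), np.float32(101.5), np.float64(8.519570925092006))
168 ((421.177734375, -79.3980941772461), (129.33204650878906, 48.95659637451172), 22.32326889038086)
(array([ 611.4, -100.4]), array([57.8, 99.1]), np.float32(10.8), np.float64(22.672230317157517))
```

View pics/c4.png

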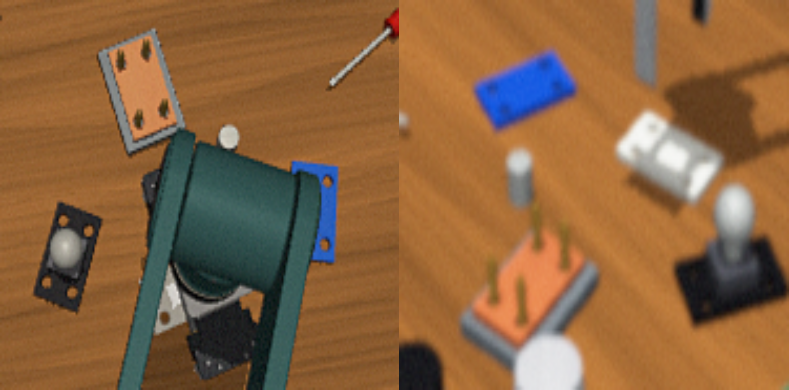

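The copper plate is seated, with its top at about 23 mm, and the white plate has not moved under the gripper. I pick it next.

Emit:
{"method": "move_arm", "body": {
  "commands": "0 0.01 0.4 0 1; -0.01 0.01 0.41 0 1; 0 0.01 0.37 0 1; 0 0 0 0 1; 0 0 0 0 0.4; 0 0 0 0 0.4; 0 0 0 0 0.4; 0 0 0 0 0.4"
}}

```text
time: 7.75
eef_pos: [0.3998, -0.1188, 0.0072]
eef_rot: [0.001, 0.634, 0.774, 0.0]
contact_force: [-1.1, 0.8, -0.6]
width: 0.0651
grip_force: 0.0
```

Emit:
{"method": "move_arm", "body": {
  "commands": "0 0 0 0 0.4; 0 0 -0.3 0 0.4; 0 0 -0.5 0 0.4; 0 0 -0.6 0 0.4; 0 0 0 0 0.4; 0 0 0 0 0.4"
}}

```text
time: 8.35
eef_pos: [0.3995, -0.1187, 0.1121]
eef_rot: [0.001, 0.634, 0.774, 0.0]
contact_force: [-0.4, 0.9, -1.2]
width: 0.0569
grip_force: 20.0
```

```bash
python3 -c "
from h import *
plan(.613,-.0974,.1,101.4,g=.4)"
```

```text
cur [ 399.5 -118.7  112.1] 11.4 D -90.0 tilt 0.16 F [-0.4  0.9 -1.2] w 56.9 t 8.3
-0.03 0.26 0.01 0.09 0.4; 0.01 0.26 0.02 0.09 0.4; 0.05 0.26 0.01 0.09 0.4; 0.08 0.25 0.02 0.09 0.4; 0.12 0.23 0.01 0.09 0.4; 0.15 0.21 0.02 0.09 0.4; 0.18 0.19 0.01 0.09 0.4; 0.2 0.16 0.02 0.09 0.4
0.22 0.13 0.01 0.09 0.4; 0.24 0.1 0.02 0.09 0.4; 0.25 0.07 0.01 0.1 0.4
```

Emit:
{"method": "move_arm", "body": {
  "commands": "-0.03 0.26 0.01 0.09 0.4; 0.01 0.26 0.02 0.09 0.4; 0.05 0.26 0.01 0.09 0.4; 0.08 0.25 0.02 0.09 0.4; 0.12 0.23 0.01 0.09 0.4; 0.15 0.21 0.02 0.09 0.4; 0.18 0.19 0.01 0.09 0.4; 0.2 0.16 0.02 0.09 0.4"
}}

```text
time: 9.15
eef_pos: [0.5536, -0.1021, 0.0989]
eef_rot: [-0.001, 0.95, 0.311, -0.002]
contact_force: [0.2, 0.8, -1.0]
width: 0.0569
grip_force: 20.0
```

Emit:
{"method": "move_arm", "body": {
  "commands": "0.22 0.13 0.01 0.09 0.4; 0.24 0.1 0.02 0.09 0.4; 0.25 0.07 0.01 0.1 0.4; 0 0 0 0 0.4; 0 0 0 0 0.4; 0 0 0 0 0.4"
}}

```text
time: 9.75
eef_pos: [0.6108, -0.097, 0.0977]
eef_rot: [-0.0, 0.995, 0.103, -0.001]
contact_force: [-0.9, -0.4, -1.6]
width: 0.057
grip_force: 20.0
```

```bash
python3 -c "
from h import *
plan(.613,-.0976,.072,101.4,g=.4)"
```

```text
cur [610.8 -97.   97.7] -78.1 D -0.5 tilt 0.16 F [-0.9 -0.4 -1.6] w 57.0 t 9.8
0.03 0.01 0.34 0.01 0.4
```

Emit:
{"method": "move_arm", "body": {
  "commands": "0.02 0.01 0.15 0.01 0.4; 0.01 0 0.15 0 0.4; 0 0 0.04 0 0.4; 0 0 0 0 0.4; 0 0 0 0 0.4"
}}

```text
time: 10.25
eef_pos: [0.6146, -0.0974, 0.0734]
eef_rot: [-0.0, 0.995, 0.095, -0.0]
contact_force: [-0.3, -0.4, -1.8]
width: 0.0569
grip_force: 20.0
```

```bash
python3 -c "
from h import *
plan(.613,-.0976,.05,101.4,g=.4)"
```

```text
cur [614.6 -97.4  73.4] -79.1 D 0.5 tilt 0.01 F [-0.3 -0.4 -1.8] w 56.9 t 10.2
-0.02 -0 0.31 -0.01 0.4
```

Emit:
{"method": "move_arm", "body": {
  "commands": "-0.02 0 0.1 0 0.4; 0 0 0.1 0 0.4; 0 0 0.1 0 0.4; 0 0 0 0 0.4; 0 0 0 0 0.4"
}}

```text
time: 10.75
eef_pos: [0.6129, -0.0976, 0.0504]
eef_rot: [-0.0, 0.996, 0.095, -0.0]
contact_force: [0.6, -0.4, -1.0]
width: 0.0568
grip_force: 20.0
```

Emit:
{"method": "move_arm", "body": {
  "commands": "0 0 0.1 0 0.4; 0 0 0.08 0 0.4; 0 0 0.05 0 0.4; 0 0 0 0 0.4; 0 0 0 0 0.4"
}}

```text
time: 11.25
eef_pos: [0.6131, -0.0976, 0.0336]
eef_rot: [-0.0, 0.996, 0.095, -0.0]
contact_force: [-0.2, 0.2, -0.4]
width: 0.0568
grip_force: 20.0
```

Emit:
{"method": "move_arm", "body": {
  "commands": "0 0 0.03 0 0.4; 0 0 0.03 0 0.4; 0 0 0 0 0.4; 0 0 0 0 0.4"
}}

```text
time: 11.65
eef_pos: [0.6135, -0.0977, 0.0298]
eef_rot: [0.0, 0.996, 0.095, 0.0]
contact_force: [-0.1, -0.3, 0.9]
width: 0.0567
grip_force: 20.0
```

Emit:
{"method": "move_arm", "body": {
  "commands": "0 0 0 0 0.8; 0 0 0 0 0.8; 0 0 0 0 0.8; 0 0 -0.4 0 0.8; 0 0 -0.6 0 1; 0 0 -0.4 0 1; 0 0 0 0 1; 0 0 0 0 1"
}}

```text
time: 12.45
eef_pos: [0.6134, -0.0977, 0.1347]
eef_rot: [0.0, 0.996, 0.095, 0.001]
contact_force: [-0.6, 0.1, -0.7]
width: 0.094
grip_force: 0.0
```

```bash
python3 -c "
from h import *
im,d=snapshot('top')
o=blobs('top',im,d,(340,185,420,258),F['blue'],.008);print(o[:4])
plan(.4559,-.2929,.1,75.9,g=1)"
```

```text
(array([ 453.5, -294.7]), array([57.5, 99.6]), np.float32(165.9), np.float64(7.461595712278859))
cur [612.5 -97.5 132.9] -79.1 D -25.0 tilt 0.11 F [-0.7 -0.4 -0.1] w 93.6 t 12.5
-0.42 0.36 0.07 0.05 1; -0.39 0.39 0.07 0.05 1; -0.36 0.42 0.07 0.04 1; -0.34 0.45 0.08 0.05 1; -0.3 0.47 0.07 0.04 1; -0.27 0.49 0.08 0.05 1
```

Emit:
{"method": "move_arm", "body": {
  "commands": "-0.42 0.36 0.07 0.05 1; -0.39 0.39 0.07 0.05 1; -0.36 0.42 0.07 0.04 1; -0.34 0.45 0.08 0.05 1; -0.3 0.47 0.07 0.04 1; -0.27 0.49 0.08 0.05 1; 0 0 0 0 1; 0 0 0 0 1"
}}

```text
time: 13.3
eef_pos: [0.4551, -0.2927, 0.0987]
eef_rot: [-0.002, 0.992, -0.126, -0.002]
contact_force: [0.5, 0.1, -0.6]
width: 0.094
grip_force: 0.0
```

```bash
python3 -c "
from h import *
im,d=snapshot('top')
P=cloud('top',d)
o=blobs('top',im,d,(270,145,322,202),F['alu'],.031);print(o[:4])
plan(.4559,-.2929,.004,75.9,g=1)"
```

```text
(array([ 611.9, -100.5]), array([ 68.5, 101.2]), np.float32(11.7), np.float64(30.609236552197235))
cur [ 456.  -292.2   99.4] -104.3 D 0.2 tilt 0.2 F [-0.4  0.1 -0.5] w 94.0 t 13.3
0 0 0.42 -0 1; 0 0 0.43 -0 1; 0 0.01 0.42 -0 1
```

Height 30.6 mm confirms the white plate is seated (expected 31). Next I grasp blue.

Emit:
{"method": "move_arm", "body": {
  "commands": "0 0 0.42 0 1; 0 0 0.43 0 1; 0 0.01 0.42 0 1; 0 0 0 0 1; 0 0 0 0 0.4; 0 0 0 0 0.4; 0 0 0 0 0.4; 0 0 0 0 0.4"
}}

```text
time: 14.15
eef_pos: [0.457, -0.2941, 0.007]
eef_rot: [0.0, 0.992, -0.125, 0.001]
contact_force: [1.1, -0.3, 0.1]
width: 0.0653
grip_force: 0.0
```

Emit:
{"method": "move_arm", "body": {
  "commands": "0 0 0 0 0.4; 0 0 -0.3 0 0.4; 0 0 -0.5 0 0.4; 0 0 -0.6 0 0.4; 0 0 0 0 0.4; 0 0 0 0 0.4"
}}

```text
time: 14.75
eef_pos: [0.457, -0.2944, 0.1123]
eef_rot: [0.001, 0.992, -0.125, 0.001]
contact_force: [-0.5, 0.4, -2.6]
width: 0.0567
grip_force: 20.0
```

```bash
python3 -c "
from h import *
plan(.613,-.0976,.11,101.2,g=.4)"
```

```text
cur [ 457.  -294.4  112.3] -104.3 D 25.5 tilt 0.17 F [-0.5  0.4 -2.6] w 56.7 t 14.8
0.23 -0.51 0.01 -0.05 0.4; 0.27 -0.49 0 -0.05 0.4; 0.3 -0.47 0.01 -0.05 0.4; 0.34 -0.44 0 -0.04 0.4; 0.37 -0.42 0.01 -0.05 0.4; 0.4 -0.39 0 -0.04 0.4
```

Emit:
{"method": "move_arm", "body": {
  "commands": "0.23 -0.51 0.01 -0.05 0.4; 0.27 -0.49 0 -0.05 0.4; 0.3 -0.47 0.01 -0.05 0.4; 0.34 -0.44 0 -0.04 0.4; 0.37 -0.42 0.01 -0.05 0.4; 0.4 -0.39 0 -0.04 0.4; 0 0 0 0 0.4; 0 0 0 0 0.4"
}}

```text
time: 15.55
eef_pos: [0.6115, -0.096, 0.1057]
eef_rot: [-0.001, 0.995, 0.095, -0.003]
contact_force: [0.1, -0.8, -2.2]
width: 0.0567
grip_force: 20.0
```

```bash
python3 -c "
from h import *
plan(.614,-.0975,.075,101.2,g=.4)"
```

```text
cur [611.5 -96.  105.7] -79.0 D 0.2 tilt 0.31 F [ 0.1 -0.8 -2.2] w 56.7 t 15.6
0.03 0.03 0.41 -0 0.4
```

Emit:
{"method": "move_arm", "body": {
  "commands": "0.02 0.01 0.2 0 0.4; 0 0 0.15 0 0.4; 0 0 0.05 0 0.4; 0 0 0 0 0.4; 0 0 0 0 0.4; 0 0 0 0 0.4"
}}

```text
time: 16.15
eef_pos: [0.6147, -0.0979, 0.0795]
eef_rot: [0.0, 0.996, 0.094, 0.001]
contact_force: [-0.0, -0.1, -0.5]
width: 0.0569
grip_force: 20.0
```

```bash
python3 -c "
from h import *
plan(.614,-.0975,.055,101.2,g=.4)"
```

```text
cur [614.7 -97.9  79.5] -79.2 D 0.4 tilt 0.08 F [-0.  -0.1 -0.5] w 56.9 t 16.1
-0.01 -0.01 0.33 -0 0.4
```

Emit:
{"method": "move_arm", "body": {
  "commands": "-0.01 0 0.1 0 0.4; 0 0 0.1 0 0.4; 0 0 0.12 0 0.4; 0 0 0 0 0.4; 0 0 0 0 0.4"
}}

```text
time: 16.65
eef_pos: [0.6132, -0.0975, 0.0539]
eef_rot: [-0.0, 0.996, 0.095, -0.001]
contact_force: [-0.1, -0.5, -0.7]
width: 0.0572
grip_force: 20.0
```

Emit:
{"method": "move_arm", "body": {
  "commands": "0 0 0.08 0 0.4; 0 0 0.05 0 0.4; 0 0 0 0 0.4; 0 0 0 0 0.4"
}}

```text
time: 17.05
eef_pos: [0.6136, -0.0976, 0.0448]
eef_rot: [-0.0, 0.996, 0.095, -0.0]
contact_force: [0.6, 0.7, -1.3]
width: 0.057
grip_force: 20.0
```

Emit:
{"method": "move_arm", "body": {
  "commands": "0 0 0.05 0 0.4; 0 0 0.05 0 0.4; 0 0 0 0 0.4; 0 0 0 0 0.4"
}}

```text
time: 17.45
eef_pos: [0.6134, -0.0976, 0.0372]
eef_rot: [-0.0, 0.996, 0.095, -0.0]
contact_force: [0.6, 0.9, -0.5]
width: 0.0569
grip_force: 20.0
```

Emit:
{"method": "move_arm", "body": {
  "commands": "0 0 0.01 0 0.8; 0 0 0 0 0.8; 0 0 0 0 0.8; 0 0 -0.4 0 0.8; 0 0 -0.6 0 1; 0 0 -0.6 0 1; 0 0 0 0 1; 0 0 0 0 1"
}}

```text
time: 18.25
eef_pos: [0.6146, -0.0979, 0.159]
eef_rot: [0.001, 0.996, 0.095, 0.002]
contact_force: [-0.8, -0.1, -1.7]
width: 0.0938
grip_force: 0.0
```

```bash
python3 -c "
from h import *
im,d=snapshot('top');cv2.imwrite('pics/t6.png',im)
o=blobs('top',im,d,(235,205,290,270),lambda h,s,v:(v<75)|(s<60),.010);print('flange',o[:4])
plan(.4545,.0208,.13,63.5,g=1)"
```

```text
flange (array([459. ,  24.7]), array([ 50.2, 177.2]), np.float32(159.8), np.float64(539.0245815925989))
cur [613.5 -97.6 156.6] -79.1 D -37.4 tilt 0.01 F [-0.3  1.2 -0.5] w 93.9 t 18.3
-0.36 -0.39 0.07 0.08 1; -0.4 -0.34 0.07 0.08 1; -0.44 -0.29 0.07 0.09 1; -0.48 -0.22 0.07 0.08 1; -0.51 -0.17 0.07 0.09 1
```

Emit:
{"method": "move_arm", "body": {
  "commands": "-0.4 0.45 0 0.05 1; -0.4 0.45 0 0 1; -0.4 0.45 0 0 1; -0.2 0.4 0 0 1; 0 0 0 0 1; 0 0 0 0 1"
}}

```text
time: 18.9
eef_pos: [0.5257, -0.2414, 0.1544]
eef_rot: [-0.001, 0.998, 0.055, -0.002]
contact_force: [0.1, 0.1, 0.2]
width: 0.0938
grip_force: 0.0
```

```bash
python3 -c "
from h import *
im,d=snapshot('top');cv2.imwrite('pics/t7.png',im)
o=blobs('top',im,d,(225,205,290,270),lambda h,s,v:(v<75)|(s<60),.010);print('flange',o[:4])
o=blobs('top',im,d,(270,145,322,202),F['blue'],.039);print('blue',o[:4])
P=cloud('top',d);m=(P[...,2]>.06)&(P[...,2]<.09)&(abs(P[...,0]-.45)<.09)&(abs(P[...,1]-.02)<.09);q=P[m];A=np.c_[2*q,np.ones(len(q))];s=np.linalg.lstsq(A,(q**2).sum(1),rcond=None)[0];print('ball fit',s[:3],np.sqrt(s[3]+s[:3]@s[:3]))
plan(.4545,.0208,.13,63.5,g=1)"
```

```text
flange (array([452.2,  18.1]), array([ 58.1, 100.3]), np.float32(153.4), np.float64(11.171126110973129))
blue (array([609.4, -99.1]), array([58.2, 99.7]), np.float32(10.7), np.float64(38.25788612989622))
ball fit [0.45281293 0.0191444  0.05961868] 0.018273007025744182
cur [ 526.2 -240.8  154.8] -83.6 D -32.9 tilt 0.2 F [0.5 0.2 0.1] w 94.0 t 18.9
-0.08 -0.51 0.05 0.05 1; -0.12 -0.5 0.05 0.05 1; -0.16 -0.49 0.05 0.05 1; -0.2 -0.48 0.05 0.05 1; -0.23 -0.46 0.04 0.06 1; -0.28 -0.44 0.05 0.05 1; -0.31 -0.41 0.04 0.06 1
```

Emit:
{"method": "move_arm", "body": {
  "commands": "-0.08 -0.51 0.05 0.05 1; -0.12 -0.5 0.05 0.05 1; -0.16 -0.49 0.05 0.05 1; -0.2 -0.48 0.05 0.05 1; -0.23 -0.46 0.04 0.06 1; -0.28 -0.44 0.05 0.05 1; -0.31 -0.41 0.04 0.06 1; 0 0 0 0 1"
}}

```text
time: 19.75
eef_pos: [0.453, 0.025, 0.1309]
eef_rot: [-0.001, 0.973, -0.229, -0.001]
contact_force: [-0.1, -0.2, -0.6]
width: 0.0941
grip_force: 0.0
```

```bash
python3 -c "
from h import *
snapshot('side');plan(.4547,.0206,.015,63.4,g=1)"
```

```text
cur [454.   22.8 131.3] -116.5 D -0.1 tilt 0.07 F [0.2 0.2 0.8] w 94.2 t 19.8
0.01 0.01 0.52 0 1; 0.01 0.01 0.52 0 1; 0 0 0.51 0 1
```

Emit:
{"method": "move_arm", "body": {
  "commands": "0.01 0.01 0.52 0 1; 0.01 0.01 0.52 0 1; 0 0 0.5 0 1; 0 0 0 0 1; 0 0 0 0 1"
}}

```text
time: 20.3
eef_pos: [0.4557, 0.0175, 0.0165]
eef_rot: [0.0, 0.973, -0.233, -0.001]
contact_force: [0.4, 0.3, 1.0]
width: 0.0939
grip_force: 0.0
```

```bash
python3 -c "
from h import *
plan(.4547,.0206,.015,63.4,g=1)"
```

```text
cur [455.7  17.5  16.5] -116.9 D 0.3 tilt 0.07 F [0.4 0.3 1. ] w 93.9 t 20.3
-0.03 -0.03 0.02 -0 1
```

Emit:
{"method": "move_arm", "body": {
  "commands": "-0.03 -0.03 0.01 0 1; 0 0 0 0 0.3; 0 0 0 0 0.3; 0 0 0 0 0.3; 0 0 0 0 0.3; 0 0 0 0 0.3; 0 0 0 0 0.3; 0 0 0 0 0.3",
  "newtons": 35
}}

```text
time: 21.1
eef_pos: [0.4545, 0.0206, 0.0157]
eef_rot: [0.0, 0.973, -0.233, -0.0]
contact_force: [-0.9, -0.4, 2.1]
width: 0.0414
grip_force: 34.2
```

Emit:
{"method": "move_arm", "body": {
  "commands": "0 0 -0.3 0 0.3; 0 0 -0.6 0 0.3; 0 0 -0.6 0 0.3; 0 0 0 0 0.3; 0 0 0 0 0.3"
}}

```text
time: 21.6
eef_pos: [0.4544, 0.0209, 0.1277]
eef_rot: [-0.0, 0.973, -0.233, -0.0]
contact_force: [-1.3, 0.3, -4.4]
width: 0.0415
grip_force: 35.0
```

```bash
python3 -c "
from h import *
plan(.613,-.0976,.13,101.2,g=.3)"
```

```text
cur [454.4  20.9 127.7] -116.9 D 38.1 tilt 0.01 F [-1.3  0.3 -4.4] w 41.5 t 21.6
0.52 0.09 -0.01 -0.08 0.3; 0.5 0.15 -0.01 -0.09 0.3; 0.48 0.23 -0 -0.08 0.3; 0.45 0.28 -0.01 -0.09 0.3; 0.4 0.34 -0 -0.08 0.3
```

Emit:
{"method": "move_arm", "body": {
  "commands": "0.52 0.09 -0.01 -0.08 0.3; 0.5 0.15 -0.01 -0.09 0.3; 0.48 0.23 0 -0.08 0.3; 0.45 0.28 -0.01 -0.09 0.3; 0.4 0.34 0 -0.08 0.3; 0 0 0 0 0.3; 0 0 0 0 0.3; 0 0 0 0 0.3"
}}

```text
time: 22.4
eef_pos: [0.6112, -0.0964, 0.1274]
eef_rot: [-0.001, 0.996, 0.095, -0.003]
contact_force: [0.6, -0.4, -4.8]
width: 0.0417
grip_force: 35.0
```

```bash
python3 -c "
from h import *
plan(.613,-.0976,.085,101.2,g=.3)"
```

```text
cur [611.2 -96.4 127.4] -79.1 D 0.3 tilt 0.34 F [ 0.6 -0.4 -4.8] w 41.7 t 22.4
0.02 0.02 0.57 -0 0.3
```

Emit:
{"method": "move_arm", "body": {
  "commands": "0.01 0.01 0.25 0 0.3; 0 0 0.2 0 0.3; 0 0 0.1 0 0.3; 0 0 0 0 0.3; 0 0 0 0 0.3; 0 0 0 0 0.3"
}}

```text
time: 23.0
eef_pos: [0.6147, -0.098, 0.0904]
eef_rot: [0.0, 0.996, 0.095, 0.001]
contact_force: [1.5, 0.9, -4.6]
width: 0.0418
grip_force: 35.0
```

```bash
python3 -c "
from h import *
plan(.613,-.0976,.072,101.2,g=.3)
si,sd=snapshot('side');cv2.imwrite('pics/c8.png',cv2.resize(si[175:285,180:290],None,fx=5,fy=5,interpolation=cv2.INTER_CUBIC))"
```

```text
cur [614.7 -98.   90.4] -79.1 D 0.3 tilt 0.12 F [ 1.5  0.9 -4.6] w 41.8 t 23.0
-0.02 -0.01 0.24 -0 0.3
```

View pics/c8.png

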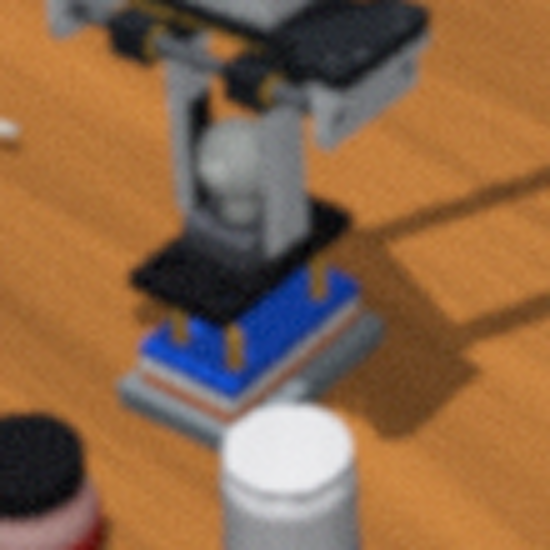

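The three plates are stacked flat, and the flange is level and lined up above the studs.

Emit:
{"method": "move_arm", "body": {
  "commands": "-0.01 0 0.1 0 0.3; 0 0 0.1 0 0.3; 0 0 0.1 0 0.3; 0 0 0 0 0.3; 0 0 0 0 0.3"
}}

```text
time: 23.55
eef_pos: [0.613, -0.098, 0.066]
eef_rot: [-0.0, 0.996, 0.095, -0.001]
contact_force: [-0.2, 0.1, -5.1]
width: 0.0415
grip_force: 35.0
```

Emit:
{"method": "move_arm", "body": {
  "commands": "0 0 0.05 0 0.3; 0 0 0.05 0 0.3; 0 0 0 0 0.3; 0 0 0 0 0.3"
}}

```text
time: 23.95
eef_pos: [0.6133, -0.098, 0.0591]
eef_rot: [-0.0, 0.996, 0.095, -0.0]
contact_force: [0.4, 0.1, -5.4]
width: 0.0417
grip_force: 35.0
```

Seat expected at TCP z ≈ 0.0547.

Emit:
{"method": "move_arm", "body": {
  "commands": "0 0 0.03 0 0.3; 0 0 0.03 0 0.3; 0 0 0.01 0 0.3; 0 0 0 0 0.3; 0 0 0 0 0.3"
}}

```text
time: 24.45
eef_pos: [0.6137, -0.0981, 0.0547]
eef_rot: [0.0, 0.996, 0.095, 0.001]
contact_force: [-0.4, 0.3, 0.7]
width: 0.0416
grip_force: 35.0
```

Emit:
{"method": "move_arm", "body": {
  "commands": "0 0 0 0 0.7; 0 0 0 0 0.7; 0 0 0 0 0.7; 0 0 -0.3 0 0.7; 0 0 -0.6 0 0.7; 0 0 -0.6 0 0.7; 0 0 -0.3 0 0.7; 0 0 0 0 0.7"
}}

```text
time: 25.25
eef_pos: [0.6159, -0.0987, 0.1949]
eef_rot: [0.002, 0.995, 0.095, 0.005]
contact_force: [1.4, -0.5, 0.5]
width: 0.066
grip_force: 0.0
```

```bash
cat > m.py <<'E'
from h import *
im,d=snapshot('top');si,sd=snapshot('side')
cv2.imwrite('pics/t9.png',im);cv2.imwrite('pics/s9.png',si)
bar=lambda q:cv2.minAreaRect((q[:,:2]*1000).astype(np.float32))
for n,i,dd,x0,x1,y0,y1 in(('top',im,d,85,205,170,225),('side',si,sd,310,440,250,350)):
    P=cloud(n,dd);h=cv2.cvtColor(i,cv2.COLOR_BGR2HSV).astype(int);H,S,V=h[...,0],h[...,1],h[...,2]
    roi=np.zeros(H.shape,bool);roi[y0:y1,x0:x1]=1
    red=roi&((H<8)|(H>172))&(S>150)&(V>90)&(P[...,2]>.13)&(P[...,2]<.15);q=P[red];
    if len(q): print(n,'handle',len(q),bar(q),np.nanmedian(q[:,2]))
    t=roi&(S<60)&(P[...,2]>.11)&(P[...,2]<.12);q=P[t]
    if len(q): print(n,'tube',bar(q),np.nanmedian(q[:,2]))
    g=roi&(H>60)&(H<90)&(S>90)&(P[...,2]>.122)&(P[...,2]<.135);q=P[g];print(n,'head',bar(q),np.nanmedian(q[:,2]))
    m=(P[...,2]>.085)&(P[...,2]<.095)&(H>95)&(H<115)&(P[...,0]>.6)&(P[...,1]>.28)&(P[...,1]<.5);q=P[m];print(n,'mug',len(q),cv2.minEnclosingCircle((q[:,:2]*1000).astype(np.float32)) if len(q) else 0)
    m=(P[...,2]>.085)&(P[...,2]<.125)&(abs(P[...,0]-.613)<.04)&(abs(P[...,1]+.098)<.04);q=P[m]
    if len(q)>20: A=np.c_[2*q,np.ones(len(q))];s=np.linalg.lstsq(A,(q**2).sum(1),rcond=None)[0];print(n,'ball',s[:3],np.sqrt(s[3]+s[:3]@s[:3]),q[:,2].max())
E
python3 - <<'E'
from m import *
plan(.45,-.25,.17,-75,g=.7)
E
```

```text
top handle 207 ((583.6494750976562, 303.191650390625), (93.7139892578125, 13.717316627502441), 86.78636932373047) 0.1391823702054362
top tube ((585.1336059570312, 335.9751892089844), (155.21701049804688, 37.19688415527344), 87.37214660644531) 0.11362494631629427
top head ((579.2943725585938, 229.5213623046875), (62.92538070678711, 55.12336730957031), 85.28858184814453) 0.128659125716626
top mug 153 ((697.4080200195312, 356.80145263671875), 40.205223083496094)
top ball [ 0.61282348 -0.09937447  0.09932778] 0.017507029342122626 0.11836819515949173
side handle 332 ((586.9769897460938, 305.9534912109375), (92.07228088378906, 16.169124603271484), 87.62385559082031) 0.140679031558527
side tube ((588.9208374023438, 338.0041198730469), (158.79078674316406, 37.769596099853516), 87.05022430419922) 0.11551232684124489
side head ((585.266845703125, 235.25857543945312), (63.68849182128906, 53.2180290222168), 88.63685607910156) 0.13066104890772465
side mug 404 ((661.655517578125, 344.6584777832031), 82.54833221435547)
side ball [ 0.61650651 -0.09700253  0.09914335] 0.01844882158307719 0.11844574490497843
cur [613.3 -98.1 188.5] -79.1 D 4.1 tilt 0.01 F [ 0.2 -0.4 -1.1] w 65.8 t 25.4
-0.5 0.32 0.05 -0.01 0.7; -0.51 0.31 0.05 -0.01 0.7; -0.51 0.3 0.05 -0.01 0.7; -0.52 0.29 0.05 -0.01 0.7; -0.53 0.28 0.05 -0.01 0.7
```

```bash
python3 -c "
from h import *
plan(.5872,.3402,.19,-2.9,g=.5)"
```

```text
cur [613.3 -98.1 188.5] -79.1 D 76.2 tilt 0.01 F [ 0.2 -0.4 -1.1] w 65.8 t 25.4
0.08 -0.58 -0 -0.08 0.5; 0.15 -0.57 -0 -0.09 0.5; 0.23 -0.54 -0 -0.08 0.5; 0.29 -0.51 -0 -0.09 0.5; 0.36 -0.46 -0 -0.08 0.5; 0.41 -0.41 -0 -0.09 0.5; 0.47 -0.35 -0 -0.08 0.5; 0.51 -0.29 -0.01 -0.09 0.5
0.54 -0.21 -0 -0.08 0.5; 0.57 -0.15 -0.01 -0.09 0.5
```

Emit:
{"method": "move_arm", "body": {
  "commands": "0.08 -0.58 0 -0.08 0.5; 0.15 -0.57 0 -0.09 0.5; 0.23 -0.54 0 -0.08 0.5; 0.29 -0.51 0 -0.09 0.5; 0.36 -0.46 0 -0.08 0.5; 0.41 -0.41 0 -0.09 0.5; 0.47 -0.35 0 -0.08 0.5; 0.51 -0.29 -0.01 -0.09 0.5"
}}

```text
time: 26.15
eef_pos: [0.5907, 0.254, 0.1857]
eef_rot: [-0.001, 0.807, 0.59, -0.003]
contact_force: [1.0, 0.1, 0.6]
width: 0.047
grip_force: 0.0
```

Emit:
{"method": "move_arm", "body": {
  "commands": "0.54 -0.21 0 -0.08 0.5; 0.57 -0.15 -0.01 -0.09 0.5; 0 0 0 0 0.5; 0 0 0 0 0.5; 0 0 0 0 0.5"
}}

```text
time: 26.65
eef_pos: [0.5864, 0.3389, 0.1883]
eef_rot: [-0.0, 0.724, 0.69, -0.002]
contact_force: [0.1, -0.6, -0.8]
width: 0.0473
grip_force: 0.0
```

```bash
python3 -c "
from h import *
plan(.5872,.3402,.123,-2.9,g=.5)"
```

```text
cur [586.4 338.9 188.3] -2.7 D -0.2 tilt 0.21 F [ 0.1 -0.6 -0.8] w 47.3 t 26.6
0.01 0 0.44 0 0.5; 0.01 0.01 0.43 0 0.5
```

Emit:
{"method": "move_arm", "body": {
  "commands": "0.01 0 0.4 0 0.5; 0 0 0.4 0 0.5; 0 0 0.03 0 0.5; 0 0 0 0 0.1; 0 0 0 0 0.1; 0 0 0 0 0.1; 0 0 0 0 0.1; 0 0 0 0 0.1",
  "newtons": 6
}}

```text
time: 27.45
eef_pos: [0.5869, 0.3413, 0.1294]
eef_rot: [-0.0, 0.723, 0.691, 0.001]
contact_force: [-0.1, 0.0, 1.0]
width: 0.0139
grip_force: 6.0
```

Emit:
{"method": "move_arm", "body": {
  "commands": "0 0 0 0 0.3; 0 0 0 0 0.3; 0 0 0.1 0 0.3; 0 0 0 0 0.3; 0 0 0 0 0.1; 0 0 0 0 0.1; 0 0 0 0 0.1; 0 0 0 0 0.1"
}}

```text
time: 28.25
eef_pos: [0.5869, 0.3409, 0.1207]
eef_rot: [-0.0, 0.723, 0.691, 0.0]
contact_force: [0.1, -0.1, -0.7]
width: 0.0144
grip_force: 6.0
```

Emit:
{"method": "move_arm", "body": {
  "commands": "-0.03 0 -0.15 0 0.1; -0.03 0 -0.14 0 0.1; -0.06 0 -0.14 0 0.1; -0.07 0 -0.13 0 0.1; -0.09 0 -0.12 0 0.1; -0.11 0 -0.1 0 0.1; 0 0 0 0 0.1; 0 0 0 0 0.1"
}}

```text
time: 29.05
eef_pos: [0.5862, 0.3113, 0.1806]
eef_rot: [0.001, 0.723, 0.69, 0.001]
contact_force: [-0.5, 0.4, 1.4]
width: 0.0139
grip_force: 6.0
```

```bash
python3 -c "
from h import *
plan(.5872,.2920,.17,-2.9,g=.5)
si,sd=snapshot('side');cv2.imwrite('pics/c10.png',cv2.resize(si[210:370,290:450],None,fx=3.5,fy=3.5,interpolation=cv2.INTER_CUBIC))"
```

```text
cur [586.2 311.3 180.6] -2.7 D -0.2 tilt 0.15 F [-0.5  0.4  1.4] w 13.9 t 29.1
-0.26 0.02 0.14 0 0.5
```

View pics/c10.png

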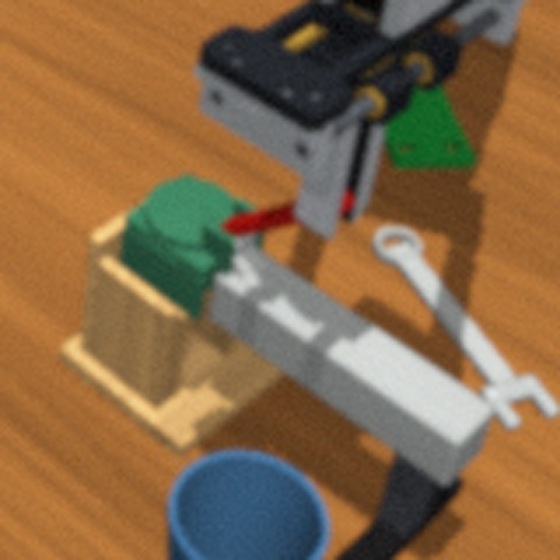

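The handle is rising between the pads and the drawbar hasn't moved in its cradle. I continue the arc.

Emit:
{"method": "move_arm", "body": {
  "commands": "-0.12 0 -0.09 0 0.1; -0.13 0 -0.07 0 0.1; -0.14 0 -0.06 0 0.1; -0.14 0 -0.03 0 0.1; -0.15 0 -0.02 0 0.1; -0.15 0 0.01 0 0.1; 0 0 0 0 0.1; 0 0 0 0 0.1"
}}

```text
time: 29.9
eef_pos: [0.5835, 0.2478, 0.2001]
eef_rot: [0.002, 0.724, 0.69, 0.0]
contact_force: [3.6, -1.5, 4.9]
width: 0.0137
grip_force: 6.0
```

```bash
python3 -c "
from h import *
plan(.5872,.2920,.17,-2.9,g=.5)
si,sd=snapshot('side');cv2.imwrite('pics/c11.png',cv2.resize(si[190:370,270:450],None,fx=3.2,fy=3.2,interpolation=cv2.INTER_CUBIC))"
```

```text
cur [583.5 247.8 200.1] -2.7 D -0.2 tilt 0.18 F [ 3.6 -1.5  4.9] w 13.7 t 29.9
0.3 0.01 0.2 0 0.5; 0.29 0.01 0.2 0 0.5
```

View pics/c11.png

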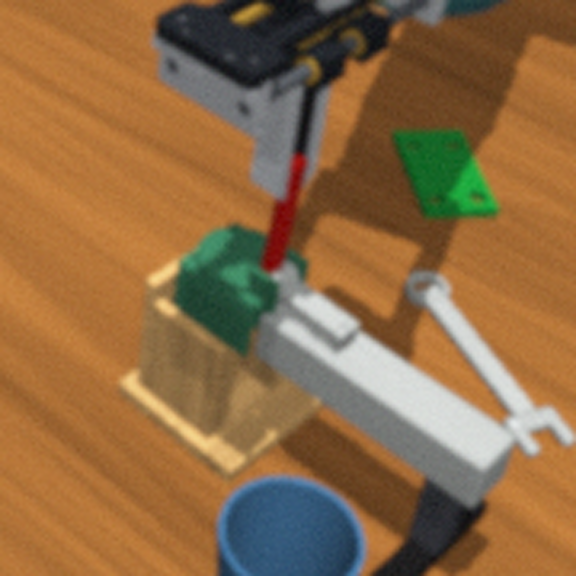

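Emit:
{"method": "move_arm", "body": {
  "commands": "0 0 0 0 0.5; 0 0 0 0 0.5; 0 0 0 0 0.5; 0 0 -0.4 0 0.5; 0 0 -0.5 0 0.5; 0 0 -0.2 0 0.6; 0 0 0 0 0.6"
}}

```text
time: 30.65
eef_pos: [0.5833, 0.2501, 0.2843]
eef_rot: [0.001, 0.723, 0.691, 0.002]
contact_force: [-0.2, -0.7, -0.1]
width: 0.0555
grip_force: 0.0
```

```bash
python3 -c "
from h import *
snapshot('side')
from m import *
P=cloud('top',d);h=cv2.cvtColor(im,cv2.COLOR_BGR2HSV).astype(int)
for n,i,dd in(('top',im,d),('side',si,sd)):
    P=cloud(n,dd);h=cv2.cvtColor(i,cv2.COLOR_BGR2HSV).astype(int)
    m=((h[...,0]<8)|(h[...,0]>172))&(h[...,1]>150)&(P[...,2]>.12)&(abs(P[...,0]-.585)<.05)&(P[...,1]>.18)&(P[...,1]<.4);q=P[m]
    if len(q): print(n,len(q),q.min(0),q.max(0))
plan(.5862,.3213,.26,-2.9,g=.6)"
```

```text
top tube ((586.8837890625, 411.9391174316406), (0.0, 0.0), 0.0) 0.11425575329731828
top head ((580.1856079101562, 225.96612548828125), (59.034217834472656, 54.08491134643555), 85.06957244873047) 0.12866729405580188
top mug 0 0
top ball [ 0.61151566 -0.09881972  0.09914715] 0.018299226982304243 0.11969459385880316
side handle 23 ((583.4463500976562, 253.3415069580078), (6.67877197265625, 20.7747745513916), 80.5033187866211) 0.1451242261912863
side tube ((589.5441284179688, 338.179931640625), (157.1048126220703, 38.87186813354492), 89.21498107910156) 0.11539428335924308
side head ((588.0850219726562, 234.44366455078125), (51.278717041015625, 63.360679626464844), 0.1820193976163864) 0.13035535461916115
side mug 393 ((660.348388671875, 353.60247802734375), 81.14631652832031)
side ball [ 0.61618224 -0.09726799  0.09873151] 0.01865489484131249 0.11892009918061434
top 79 [0.54624683 0.19153624 0.13029329] [0.61578049 0.26282958 0.64819562]
side 229 [0.57265042 0.24239067 0.13972131] [0.61430202 0.27231854 0.47177334]
cur [582.  249.5 279. ] -2.6 D -0.3 tilt 0.22 F [-0.2 -0.7 -0.1] w 56.6 t 30.8
0.48 0.01 0.13 0 0.6; 0.48 0 0.12 0 0.6
```

Emit:
{"method": "move_arm", "body": {
  "commands": "0.48 0.01 0.13 0 0.6; 0.48 0 0.12 0 0.6; 0 0 0 0 0.6; 0 0 0 0 0.6; 0 0 0 0 0.6"
}}

```text
time: 31.3
eef_pos: [0.5866, 0.3205, 0.2617]
eef_rot: [-0.0, 0.723, 0.69, -0.001]
contact_force: [0.6, 0.4, 0.1]
width: 0.0565
grip_force: 0.0
```

```bash
python3 -c "
from h import *
plan(.5862,.3213,.083,-2.9,g=.6)"
```

```text
cur [586.6 320.5 261.7] -2.7 D -0.2 tilt 0.1 F [0.6 0.4 0.1] w 56.5 t 31.3
0 -0 0.6 0 0.6; 0 -0 0.59 0 0.6; 0.01 -0 0.6 0 0.6; 0 -0.01 0.59 0 0.6
```

Emit:
{"method": "move_arm", "body": {
  "commands": "0 0 0.6 0 0.6; 0 0 0.59 0 0.6; 0.01 0 0.55 0 0.6; 0 0 0.5 0 0.6; 0 0 0.1 0 0.6; 0 0 0 0 0.6; 0 0 0 0 0.6",
  "newtons": 50
}}

```text
time: 32.0
eef_pos: [0.5884, 0.3223, 0.0901]
eef_rot: [0.001, 0.723, 0.69, 0.002]
contact_force: [0.9, 0.6, 0.7]
width: 0.0566
grip_force: 0.0
```

Emit:
{"method": "move_arm", "body": {
  "commands": "0 0 0 0 0.25; 0 0 0 0 0.25; 0 0 0 0 0.25; 0 0 0 0 0.25; 0 0 0 0 0.25; 0 0 0 0 0.25"
}}

```text
time: 32.6
eef_pos: [0.5867, 0.3227, 0.0889]
eef_rot: [-0.0, 0.723, 0.691, 0.001]
contact_force: [-2.5, -0.7, 5.3]
width: 0.036
grip_force: 50.0
```

Emit:
{"method": "move_arm", "body": {
  "commands": "0 0 -0.1 0 0.25; 0 0 -0.15 0 0.25; 0 0 -0.2 0 0.25; 0 0 -0.3 0 0.25; 0 0 -0.3 0 0.25; 0 0 -0.3 0 0.25; 0 0 -0.3 0 0.25; 0 0 0 0 0.25"
}}

```text
time: 33.4
eef_pos: [0.5887, 0.323, 0.2162]
eef_rot: [0.002, 0.723, 0.691, 0.004]
contact_force: [0.1, 0.5, -7.5]
width: 0.0357
grip_force: 50.0
```

```bash
python3 -c "
from h import *
plan(.615,-.003,.225,-2.9,g=.25,spd=.03)
si,sd=snapshot('side');cv2.imwrite('pics/c12.png',si[100:400,220:520]);np.save('sd12.npy',sd)"
```

```text
cur [588.7 323.  216.2] -2.6 D -0.3 tilt 0.54 F [ 0.1  0.5 -7.5] w 35.7 t 33.4
-0.39 0.05 -0.01 0 0.25; -0.39 0.05 -0.01 0 0.25; -0.39 0.05 -0.01 0 0.25; -0.39 0.05 -0.01 0 0.25; -0.4 0.05 -0.01 0 0.25; -0.39 0.05 -0.01 0 0.25; -0.4 0.05 -0.01 0 0.25; -0.39 0.05 -0.01 0 0.25
-0.4 0.05 -0.01 0 0.25; -0.39 0.05 -0.01 0 0.25; -0.4 0.05 -0.02 0 0.25
```

View pics/c12.png

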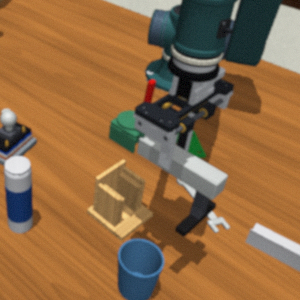

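The drawbar hangs level with its handle up, clear of the cradle. I carry it over to the ball.

Emit:
{"method": "move_arm", "body": {
  "commands": "-0.2 0.03 -0.05 0 0.25; -0.39 0.05 -0.05 0 0.25; -0.39 0.05 0 0 0.25; -0.39 0.05 0 0 0.25; -0.4 0.05 0 0 0.25; -0.39 0.05 0 0 0.25; -0.4 0.05 0 0 0.25; -0.39 0.05 0 0 0.25"
}}

```text
time: 34.25
eef_pos: [0.6039, 0.0974, 0.2159]
eef_rot: [-0.001, 0.723, 0.69, -0.002]
contact_force: [0.7, -0.2, -9.4]
width: 0.0355
grip_force: 50.0
```

Emit:
{"method": "move_arm", "body": {
  "commands": "-0.4 0.05 0 0 0.25; -0.39 0.05 0 0 0.25; -0.3 0.05 0 0 0.25; -0.15 0.03 0 0 0.25; 0 0 0 0 0.25; 0 0 0 0 0.25; 0 0 0 0 0.25"
}}

```text
time: 34.95
eef_pos: [0.614, 0.0076, 0.2179]
eef_rot: [-0.001, 0.723, 0.691, 0.0]
contact_force: [0.4, -0.5, -7.3]
width: 0.0355
grip_force: 50.0
```

```bash
cat > c.py <<'E'
from h import *
im,d=snapshot('top');si,sd=snapshot('side')
bar=lambda q:cv2.minAreaRect((q[:,:2]*1000).astype(np.float32))
o=r.observe();zo=o["eef_pos"][2]+.008;x,y=o["eef_pos"][:2];print("origin z est",zo)
for n,i,dd in(('top',im,d),('side',si,sd)):
    P=cloud(n,dd);h=cv2.cvtColor(i,cv2.COLOR_BGR2HSV).astype(int);H,S,V=h[...,0],h[...,1],h[...,2]
    R=(abs(P[...,0]-x)<.06)&(P[...,1]<y+.12)&(P[...,1]>y-.16)
    for nm,m in(('head',R&(H>60)&(H<90)&(S>90)&(abs(P[...,2]-zo-.03)<.012)),('tube',R&(S<60)&(V>120)&(abs(P[...,2]-zo-.018)<.006))):
        q=P[m]
        if len(q)>5: print(n,nm,len(q),bar(q),np.nanmedian(q[:,2])-zo, "y-slope z",np.polyfit(q[:,1],q[:,2],1)[0])
E
python3 - <<'E'
from c import *
plan(.618,-.0018,.15,-2.9,g=.25,spd=.03)
cv2.imwrite('pics/c13.png',np.hstack([im[80:330,180:440],si[60:310,150:410]]))
E
```

```text
origin z est 0.22623651541724665
top head 571 ((607.6163940429688, -88.22632598876953), (56.523948669433594, 54.99475860595703), 88.19258117675781) 0.031853123927538585 y-slope z -0.0033634031223542934
top tube 245 ((612.8688354492188, 23.268779754638672), (115.23884582519531, 35.312808990478516), 87.2208251953125) 0.016976296429158377 y-slope z 0.0013654456466376085
side head 119 ((636.9605712890625, -83.0369873046875), (13.720599174499512, 53.43559646606445), 5.491288185119629) 0.02583869380748216 y-slope z -0.045318778844463656
side tube 688 ((616.5060424804688, 25.315258026123047), (57.88742446899414, 156.28306579589844), 5.447628498077393) 0.01833480942313298 y-slope z -0.004345164482437828
cur [614.2   7.6 218.2] -2.5 D -0.4 tilt 0.03 F [ 0.5  0.2 -8.4] w 35.5 t 35.0
-0.04 0.02 0.3 0 0.25; -0.04 0.02 0.3 0 0.25; -0.04 0.02 0.31 0 0.25
```

View pics/c13.png

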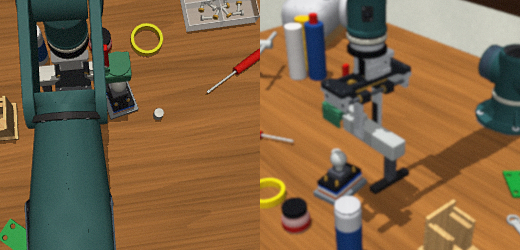

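Level in both views, and the head estimate agrees with the grip geometry to about 1 mm. I lower it to just above the ball.

Emit:
{"method": "move_arm", "body": {
  "commands": "-0.04 0.02 0.3 0 0.25; -0.04 0.02 0.3 0 0.25; -0.04 0.02 0.25 0 0.25; 0 0 0 0 0.25; 0 0 0 0 0.25; 0 0 0 0 0.25"
}}

```text
time: 35.65
eef_pos: [0.6193, -0.0024, 0.1565]
eef_rot: [0.001, 0.723, 0.691, 0.001]
contact_force: [0.3, -0.6, -8.4]
width: 0.0358
grip_force: 50.0
```

Run:
```python
from c import *
plan(.618,-.0018,.12,-2.9,g=.25,spd=.03)
```

```text
origin z est 0.164647110128444
top head 480 ((612.7761840820312, -99.27359771728516), (54.684043884277344, 55.7270393371582), 89.09605407714844) 0.03229030248654166 y-slope z -0.007826937857038255
top tube 208 ((618.748291015625, 11.535682678222656), (114.584716796875, 34.73405456542969), 87.3159408569336) 0.0170279918462391 y-slope z 0.001192905662097435
side head 56 ((643.6517333984375, -91.14654541015625), (50.66128921508789, 5.149984836578369), 87.39289855957031) 0.022117572749453834 y-slope z -0.03511558237999409
side tube 667 ((621.0196533203125, 14.985191345214844), (59.24728012084961, 156.90213012695312), 6.245171070098877) 0.01847676582918456 y-slope z -0.003782344981250639
cur [619.4  -2.6 156.6] -2.6 D -0.3 tilt 0.21 F [-0.2 -0.2 -8. ] w 35.5 t 35.8
0 -0.01 0.24 0 0.25; 0.01 -0.01 0.25 0 0.25
```

Emit:
{"method": "move_arm", "body": {
  "commands": "0 -0.01 0.12 0 0.25; 0.01 0 0.12 0 0.25; 0 0 0.12 0 0.25; 0 0 0 0 0.25; 0 0 0 0 0.25"
}}

```text
time: 36.25
eef_pos: [0.6172, -0.0021, 0.1265]
eef_rot: [-0.001, 0.723, 0.691, -0.001]
contact_force: [-0.6, 1.1, -8.2]
width: 0.0358
grip_force: 50.0
```

Emit:
{"method": "move_arm", "body": {
  "commands": "0 0 0.1 0 0.25; 0 0 0.1 0 0.25; 0 0 0 0 0.25; 0 0 0 0 0.25"
}}

```text
time: 36.65
eef_pos: [0.6173, -0.0021, 0.1118]
eef_rot: [-0.0, 0.723, 0.691, -0.0]
contact_force: [-0.2, -0.1, -7.8]
width: 0.0356
grip_force: 50.0
```

Emit:
{"method": "move_arm", "body": {
  "commands": "0 0 0.1 0 0.25; 0 0 0.08 0 0.25; 0 0 0.06 0 0.25; 0 0 0 0 0.25; 0 0 0 0 0.25"
}}

```text
time: 37.15
eef_pos: [0.6175, -0.0021, 0.0942]
eef_rot: [-0.0, 0.723, 0.691, -0.0]
contact_force: [-0.6, 0.4, -8.3]
width: 0.0362
grip_force: 50.0
```

Emit:
{"method": "move_arm", "body": {
  "commands": "0 0 0.04 0 0.25; 0 0 0.02 0 0.25; 0 0 0 0 0.25; 0 0 0 0 0.25"
}}

```text
time: 37.55
eef_pos: [0.6176, -0.0021, 0.09]
eef_rot: [-0.0, 0.723, 0.691, 0.0]
contact_force: [0.0, 0.4, -8.1]
width: 0.0359
grip_force: 50.0
```

Emit:
{"method": "move_arm", "body": {
  "commands": "0 0 0.02 0 0.25; 0 0 0.02 0 0.25; 0 0 0 0 0.25; 0 0 0 0 0.25"
}}

```text
time: 37.95
eef_pos: [0.6181, -0.0022, 0.0888]
eef_rot: [0.001, 0.723, 0.691, 0.001]
contact_force: [-2.5, -0.5, 2.2]
width: 0.0359
grip_force: 50.0
```

Weight is off the gripper, so the drawbar is seated. I release and retract straight up.

Emit:
{"method": "move_arm", "body": {
  "commands": "0 0 0 0 0.6; 0 0 0 0 0.6; 0 0 0 0 0.6; 0 0 -0.3 0 0.6; 0 0 -0.6 0 0.6; 0 0 -0.6 0 0.6; 0 0 -0.6 0 0.6; 0 0 -0.3 0 0.6"
}}

```text
time: 38.75
eef_pos: [0.6192, -0.0022, 0.2729]
eef_rot: [0.003, 0.723, 0.691, 0.003]
contact_force: [-0.8, 0.5, -0.4]
width: 0.0562
grip_force: 0.0
```

Run:
```python
from h import *
im,d=snapshot('top');si,sd=snapshot('side')
for n,i,dd in(('top',im,d),('side',si,sd)):
    P=cloud(n,dd);h=cv2.cvtColor(i,cv2.COLOR_BGR2HSV).astype(int);H,S,V=h[...,0],h[...,1],h[...,2]
    R=(abs(P[...,0]-.615)<.06)&(P[...,1]<.12)&(P[...,1]>-.16)
    for nm,m in(('head',R&(H>60)&(H<90)&(S>90)&(P[...,2]>.12)&(P[...,2]<.14)),('tube',R&(S<60)&(V>100)&(P[...,2]>.108)&(P[...,2]<.122)),('handle',R&((H<8)|(H>172))&(S>150)&(P[...,2]>.12)&(P[...,2]<.24))):
        q=P[m]
        if len(q)>5: print(n,nm,len(q),cv2.minAreaRect((q[:,:2]*1000).astype(np.float32)),np.nanmedian(q[:,2]),q[:,2].min(),q[:,2].max(),np.round(np.polyfit(q[:,2],q[:,1],1),3))
cv2.imwrite('pics/c14.png',np.hstack([cv2.resize(im[120:260,210:340],None,fx=2.9,fy=3.1),cv2.resize(si[150:310,190:350],None,fx=2.6,fy=2.71)[:434]]))
plan(.6118,.0,.25,-2.9,g=.4)
```

```text
top head 393 ((611.694091796875, -102.82554626464844), (45.79128646850586, 55.503536224365234), 88.02584838867188) 0.12898050264176697 0.12006441852661769 0.13964337310084596 [ 0.888 -0.218]
side head 226 ((623.5125732421875, -88.34226989746094), (61.045257568359375, 43.379669189453125), 85.6699447631836) 0.12978577143213404 0.12026961453110205 0.13804139719683953 [-0.777  0.008]
side tube 731 ((621.1884155273438, 12.602684020996094), (161.4259796142578, 45.18035125732422), 84.85079193115234) 0.11527255941385744 0.10808032263031224 0.12139496862420734 [-1.351  0.183]
side handle 175 ((617.7593383789062, -68.61580657958984), (10.48396110534668, 15.789501190185547), 88.89513397216797) 0.18642859656819413 0.14062998167458252 0.22618840269650878 [ 0.047 -0.077]
cur [619.7  -2.2 272.7] -2.6 D -0.3 tilt 0.63 F [ 0.1 -0.3  0.3] w 56.5 t 38.9
0.03 -0.11 0.3 0 0.4
```

View pics/c14.png

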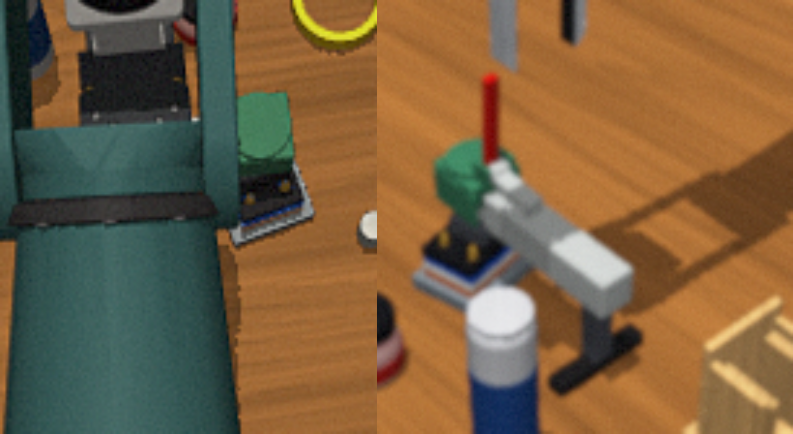

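The coupler is on the ball, the foot is on the bench, and the handle is still upright. Next I pinch the handle and swing it down.

Run:
```python
from h import *
plan(.6148,-.068,.265,-2.9,g=.4)
```

```text
cur [619.7  -2.2 272.7] -2.6 D -0.3 tilt 0.63 F [ 0.1 -0.3  0.3] w 56.5 t 38.9
-0.44 -0.01 0.05 0 0.4; -0.44 -0.02 0.05 0 0.4
```

Emit:
{"method": "move_arm", "body": {
  "commands": "-0.44 -0.01 0 0 0.4; -0.44 -0.02 0 0 0.4; 0 0 0 0 0.4; 0 0 0 0 0.4; 0 0 0 0 0.4",
  "newtons": 6
}}

```text
time: 39.35
eef_pos: [0.6121, -0.0671, 0.2656]
eef_rot: [-0.001, 0.723, 0.691, -0.0]
contact_force: [-0.8, 0.6, -0.3]
width: 0.0375
grip_force: 0.0
```

Run:
```python
from h import *
plan(.6148,-.068,.201,-2.9,g=.4)
```

```text
cur [612.1 -67.1 265.6] -2.6 D -0.3 tilt 0.13 F [-0.8  0.6 -0.3] w 37.5 t 39.4
-0.01 0.02 0.43 0 0.4; -0 0.02 0.43 0 0.4
```

Emit:
{"method": "move_arm", "body": {
  "commands": "-0.01 0.02 0.43 0 0.4; 0 0.01 0.43 0 0.4; 0 0 0 0 0.4; 0 0 0 0 0.1; 0 0 0 0 0.1; 0 0 0 0 0.1; 0 0 0 0 0.1; 0 0 0 0 0.1"
}}

```text
time: 40.15
eef_pos: [0.6154, -0.0688, 0.2049]
eef_rot: [0.002, 0.723, 0.691, 0.001]
contact_force: [-0.3, 0.1, 5.3]
width: 0.0137
grip_force: 6.0
```

Emit:
{"method": "move_arm", "body": {
  "commands": "0.15 0 0.01 0 0.1; 0.14 0 0.03 0 0.1; 0.14 0 0.05 0 0.1; 0.13 0 0.06 0 0.1; 0.12 0 0.08 0 0.1; 0.11 0 0.1 0 0.1; 0 0 0 0 0.1; 0 0 0 0 0.1"
}}

```text
time: 40.95
eef_pos: [0.6171, -0.008, 0.1767]
eef_rot: [-0.001, 0.723, 0.691, 0.0]
contact_force: [2.1, 3.9, 1.9]
width: 0.014
grip_force: 6.0
```

Emit:
{"method": "move_arm", "body": {
  "commands": "0.1 0 0.11 0 0.1; 0.08 0 0.12 0 0.1; 0.06 0 0.13 0 0.1; 0.05 0 0.14 0 0.1; 0.02 0 0.11 0 0.1; 0.02 0 0.06 0 0.1; 0 0 0 0 0.1; 0 0 0 0 0.1"
}}

```text
time: 41.75
eef_pos: [0.6178, 0.015, 0.1266]
eef_rot: [-0.001, 0.723, 0.691, -0.001]
contact_force: [2.0, 3.1, -0.4]
width: 0.014
grip_force: 6.0
```

Run:
```python
from h import *
plan(.62,.016,.16,-2.9,g=.4)
```

```text
cur [617.8  15.  126.6] -2.6 D -0.3 tilt 0.12 F [ 2.   3.1 -0.4] w 14.0 t 41.8
0.01 0.03 -0.45 0 0.4
```

Emit:
{"method": "move_arm", "body": {
  "commands": "0 0 0 0 0.4; 0 0 0 0 0.4; 0 0 -0.3 0 0.4; 0 0 -0.3 0 0.2; 0 0 0 0 0; 0 0 0 0 0; 0 0 0 0 0; 0 0 0 0 0"
}}

```text
time: 42.55
eef_pos: [0.6175, 0.015, 0.1706]
eef_rot: [-0.001, 0.723, 0.691, -0.001]
contact_force: [0.5, -1.1, 0.5]
width: 0.0018
grip_force: 0.0
```

Emit:
{"method": "move_arm", "body": {
  "commands": "0 0 0.1 0 0; 0 0 0.1 0 0; 0 0 0.1 0 0; 0 0 0 0 0; 0 0 0 0 0"
}}

```text
time: 43.05
eef_pos: [0.6182, 0.0152, 0.1494]
eef_rot: [-0.0, 0.723, 0.691, -0.0]
contact_force: [0.8, 0.2, -0.2]
width: 0.0
grip_force: 0.0
```

Emit:
{"method": "move_arm", "body": {
  "commands": "0 0 0.06 0 0; 0 0 0.05 0 0; 0 0 0.03 0 0; 0 0 0 0 0; 0 0 0 0 0"
}}

```text
time: 43.55
eef_pos: [0.6187, 0.0153, 0.1402]
eef_rot: [0.0, 0.723, 0.691, 0.0]
contact_force: [-0.2, 1.9, 2.9]
width: 0.0006
grip_force: 1.6
```

Emit:
{"method": "move_arm", "body": {
  "commands": "0 0 0.04 0 0; 0 0 0.03 0 0; 0 0 0 0 0; 0 0 0 0 0"
}}

```text
time: 43.95
eef_pos: [0.6191, 0.0153, 0.1395]
eef_rot: [0.002, 0.723, 0.691, 0.002]
contact_force: [-5.1, 1.6, 16.2]
width: 0.0008
grip_force: 8.1
```

Firmly against the stop. I retract well clear and check.

Emit:
{"method": "move_arm", "body": {
  "commands": "0 0 -0.2 0 0; 0 0 -0.5 0 0; 0 0 -0.6 0 0; 0 0 -0.6 0 0; 0.5 0 0 0 0; 0.6 0 0 0 0; 0.6 0 0 0 0; 0.6 0 0 0 0"
}}

```text
time: 44.75
eef_pos: [0.6264, 0.1886, 0.2762]
eef_rot: [-0.0, 0.724, 0.69, -0.0]
contact_force: [-0.2, -0.6, 0.4]
width: 0.0005
grip_force: 0.0
```

Emit:
{"method": "move_arm", "body": {
  "commands": "0.6 0 0 0 0; 0.6 0 0 0 0; 0 -0.6 0 0 0; 0 -0.6 0 0 0; 0 0 0 0 0; 0 0 0 0 0"
}}

```text
time: 45.35
eef_pos: [0.54, 0.2816, 0.2767]
eef_rot: [0.0, 0.723, 0.691, -0.0]
contact_force: [-0.1, -0.1, 0.9]
width: 0.0004
grip_force: 0.0
```

Run:
```python
from h import *
im,d=snapshot('top');si,sd=snapshot('side')
for n,i,dd in(('top',im,d),('side',si,sd)):
    P=cloud(n,dd);h=cv2.cvtColor(i,cv2.COLOR_BGR2HSV).astype(int);H,S,V=h[...,0],h[...,1],h[...,2]
    R=(abs(P[...,0]-.615)<.06)&(P[...,1]<.12)&(P[...,1]>-.16)
    for nm,m in(('head',R&(H>60)&(H<90)&(S>90)&(P[...,2]>.12)&(P[...,2]<.14)),('tube',R&(S<60)&(V>100)&(P[...,2]>.108)&(P[...,2]<.122)),('handle',R&((H<8)|(H>172))&(S>150)&(P[...,2]>.12)&(P[...,2]<.24))):
        q=P[m]
        if len(q)>5: print(n,nm,len(q),cv2.minAreaRect((q[:,:2]*1000).astype(np.float32)),np.nanmedian(q[:,2]),"slope",np.round(np.polyfit(q[:,1],q[:,2],1)[0],3))
cv2.imwrite('pics/c15.png',np.hstack([cv2.resize(im[120:260,210:340],None,fx=2.9,fy=3.1),cv2.resize(si[150:310,190:350],None,fx=2.6,fy=2.71)[:434]]))
print(r.observe()['eef_pos'])
```

```text
top head 447 ((612.010498046875, -93.975341796875), (65.0837631225586, 54.84051513671875), 87.03312683105469) 0.1287900867617321 slope 0.013
top tube 586 ((616.6627197265625, 12.841659545898438), (153.2783660888672, 35.79585647583008), 87.806884765625) 0.11378374626872612 slope -0.002
top handle 202 ((615.109375, -22.18122100830078), (92.69676208496094, 13.948712348937988), 88.754638671875) 0.13872646332482788 slope 0.002
side head 263 ((619.7704467773438, -88.92282104492188), (51.75552749633789, 59.45387268066406), 1.2571033239364624) 0.13016518770470248 slope -0.018
side tube 739 ((620.7697143554688, 12.870765686035156), (159.54391479492188, 38.581153869628906), 87.61796569824219) 0.11513425402247164 slope -0.0
side handle 195 ((619.6522827148438, -18.78549575805664), (90.90939331054688, 21.29095458984375), 82.03822326660156) 0.13986275937293707 slope -0.009
[0.54157202 0.28118254 0.27721676]
```

View pics/c15.png

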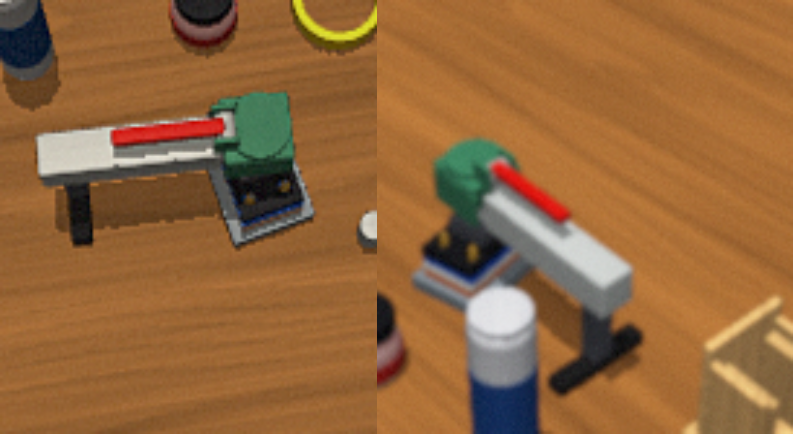

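The handle is down flat with a slope near 0, the drawbar is level and seated on the ball, and the foot stands on the bench.

```bash
python3 -c "
from h import *
print(r.close_job())"
```

```text
the job is handed in; nothing more can be done
None
```

The job is handed in: the copper, aluminium and blue plates (no yellow was there) and the tow ball are on the studs, and the coupler is on the ball, foot on the bench, handle locked down. My final camera check agreed; the hand-in returned no verdict.

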